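# Dispense one post spacer and slide it into the V-block

### The job

Press the plunger of the spacer dispenser fully in, once, and let it spring back, so that one steel spacer comes out onto the table. Then nudge that spacer along the table, without lifting it, until it lies flat in the V-block against both faces of the V, ready for a post to be set on it. Leave the other spacers in the dispenser and do not disturb the post, the clamping fork or the lens cell; finish clear of everything.

Things in the scene. Friction and masses are not known exactly. Their poses are not given: they have to be found in the camera images.
- plunger_face (a point): Centre of the outer round face of the dispenser's plunger: a black knob 32 mm in diameter, 12 mm thick, axis level, 18 mm above the table (spans 2 to 34 mm in height), on the end of a flat steel bar behind the dispenser. The point's +y axis (level) is the direction in which it is pressed, and in which a spacer comes out.
- plunger (a joint): Plunger travel in m: 0 fully out (at rest), 0.070 fully in (hard stop). A spring resists with 4 N at first, 7 N at the end; the stack's friction adds a few N. Let go, it springs back by itself. A full press slides the lowest spacer out of the front; once the plunger is back the next one drops down.
- dispenser: Black dispenser fixed to the table: open-topped tower 51 x 51 x 45 mm high holding a stack of spacers; behind it (-y) a guide block 51 wide, 27 high, to y = -61.5 mm; 8 mm high feet to x = +-41.5 mm, y -25 to +9 mm. Origin: on the table, tower centre. +y points to the outlet, a 12.5 mm high slot at y = 25.5 mm. Plunger face at y = -144 mm when out.
- outlet (a point): Where the ejected spacer's centre lies, on the bare table, after a full press: about 69 mm in front (+y of the dispenser) of the tower's centre, 5 mm above the table. Some 24 mm are then free between the spacer and the tower.
- magazine_axis (a point): Point on the axis of the dispenser's stack, 5 mm above the table: where the lowest spacer's centre is while it waits in the dispenser.
- spacer_1_center (a point): Centre of a post spacer, a plain steel disc 38 mm in diameter, 10 mm thick, with a small dark bore, about 85 g, lowest in the stack at the start, the one that will be ejected. The centre is 5 mm above the disc's underside; z is the disc's axis.
- spacer_2_center (a point): Centre of a post spacer, a plain steel disc 38 mm in diameter, 10 mm thick, with a small dark bore, about 85 g, second from the bottom. The centre is 5 mm above the disc's underside; z is the disc's axis.
- spacer_3_center (a point): Centre of a post spacer, a plain steel disc 38 mm in diameter, 10 mm thick, with a small dark bore, about 85 g, third. The centre is 5 mm above the disc's underside; z is the disc's axis.
- spacer_4_center (a point): Centre of a post spacer, a plain steel disc 38 mm in diameter, 10 mm thick, with a small dark bore, about 85 g, top. The centre is 5 mm above the disc's underside; z is the disc's axis.
- v_block: Dark steel V-block for lining up posts, fixed to the table, 68 mm wide, 40 mm high, with an upright 90 degree V. Origin: on the table in the inner corner of the V. The V opens along its own +x axis (level), its two faces run at +-45 degrees from that axis and are 36 mm long (mouth 51 mm wide, 25.5 mm in front of the origin). The block reaches 52 mm behind the origin.
- v_seat (a point): Where the centre of a spacer is when it lies on the table touching both faces of the V: 26.9 mm from the V's corner along the V-block's +x axis, 5 mm above the table. Same axes as the V-block (the V opens to +x).
- post_center (a point): Bystander: steel pillar post, 25 mm in diameter (32 mm foot), 75 mm tall, standing loose; point half-way up. Leave alone.
- fork_center (a point): Bystander: dark steel clamping fork lying flat, 74 x 34 x 9 mm; point at half its thickness. Leave alone.
- lens_cell_center (a point): Bystander: black round lens cell, 32 mm in diameter, 14 mm high, lying with its lens up; point half-way up. Leave alone.
- spacer_1: The same lowest spacer as a whole; origin at the centre of its underside.
Things that resemble listed ones, but are neither listed nor needed, are in the scene too. Of the things that look like the v_block, the middle-sized one is meant.

How it is judged:
By the outcome, as a careful person would: the job done as asked, in the order asked, and still so for the second after the job is handed in, with the robot touching nothing.
It also fails if it takes over 72 s, if anything falls off the work surface, if the arm or the gripper's body presses on something with over 40 N, if the wrist force passes 120 N, or if a joint passes its speed limit or range.

### The arm

A 7-joint arm with a two-finger parallel gripper is mounted at the origin on the work surface. World frame = base frame: x ahead of the robot, y to its left, z up, the work surface at z = 0. Lengths are in m, angles in rad, forces in N, time in s.
With the tool pointing down it reaches from about 0.425 to 0.875 m from the base axis. Payload 4.7 kg.
Tool frame: the origin (TCP) lies at the very end of the fingers, on their centre line; the grasp point (between the pads) lies 19 mm behind it; z points along the fingers, y is the direction in which the jaws open and shut (so a half turn about z gives the same grasp; the last joint's range is limited). The gripper opens to 87 mm and grips with 3 to 60 N. Pads are 19 mm wide; open, the fingers measure 117 mm over their backs; the gripper's body (75 mm by 190 mm) begins 51 mm behind the grasp point.
Start: joints at [-1.242, 0.321, -0.07, 1.45, 0.023, 1.371, -0.057], TCP at [0.201, 0.618, 0.195] pointing down, gripper open.
Joint ranges: [-2.86, 2.86], [-0.3, 2.09], [-1.38, 1.24], [0.06, 2.45], [-1.56, 4.7], [0.09, 2.05], [-2.69, 2.69]. Speed limits (rad/s): [2.57, 2.57, 3.14, 3.14, 3.14, 3.14, 3.14].

### API

Orientations are given as a unit quaternion [x, y, z, w].
In Python, from rig import * gives the robot as it stands.
- The arm moves only by the tool send_rows, never from a script. Its argument "plan" is a list of rows, each a list of 3 entries, a list of its own where there are three numbers: the shift along the tool's x, y, z in m, then the turn, a rotation vector about the tool's x, y, z in units of 8 degrees (1.0 is 8 degrees), then the closure in counts, from 0 (fully open) to 255 (shut). In form: [[[x, y, z], [wx, wy, wz], gripper], ...]. A call has 1 to 20 rows; each row shifts and turns the commanded pose from where the row before left it, along the tool's axes as they then stand; what a row does not reach is not made up. A row lasts 1/8 s, in which the tool goes at most 62.5 mm and 10.7 degrees, less where a joint would pass 70% of its speed; a pose out of reach is approached as far as the arm can. A call is refused whole if a number of a shift passes 0.0625 or a number of a turn 1, either way. A call with a gripper value outside its range is refused whole. The fingers move at their own pace and stop on an object; the grip force is fixed at half the most. Time passes only in rows, so rows that do not move let the fingers close. It gives the time, the measured TCP pose, the force and the opening at its end, in the units of the state.
- state(): the state, without advancing time (a new reading comes with each control period).
- grab_frame(name): name is "side" or "top" or "wrist"; returns a dict with "pixels" (384x512x3 uint8, blue, green, red), "fx", "fy", "cx", "cy" (pixels), "distortion" ([k1, k2, p1, p2, k3] as OpenCV has them; the pictures are not rectified), "position" and "rotation" of the camera in the world. Camera axes: x right, y down, z forward; pixel columns grow to the right and rows downward; lengths in m; the calibration is good to about 2 mm. A picture is of the moment at which its call begins. There is no depth.
- hand_in(): hands the job in, once; it reports no verdict.
The state is a dict: "time": time; "qpos": joint angles; "qd": joint speeds; "effort": joint torques, N m; "ee_pos": TCP position; "orientation": TCP orientation; "contact_force": force on the tool from outside, world axes, zero at the start; "torque": the same for the moment, N m; "grip_width": opening from 0.0 (shut) to 1.0 (fully open).
Only numpy, scipy, OpenCV 4.12 (cv2) and the standard library are available. Lean on these libraries where they do the work, as an engineer would, in place of code of your own. Each camera call takes 0.05 s, during which the arm holds its last target.

## Working session

There is one attempt and no reset: what is moved stays moved. The work goes in short steps, Python scripts to look and compute and a tool call to move; the robot and the scene stay as the last step left them, time stands still between calls to the robot, and variables do not carry over. Pictures are saved under pics/ and viewed, and the job is handed in when it is done.

Besides the shell and the picture viewer there is one more tool, called after "Request:" in YAML: its name, and indented under it one key for each argument. send_rows: Moves the arm, as the interface text tells. Its arguments: {"type":"object","properties":{"plan":{"type":"array"}},"required":["plan"]}

```bash
ls; mkdir -p pics; python3 - <<'E'
from rig import *
import cv2
s=state()
print(s)
for n in ("side","top","wrist"):
    f=grab_frame(n); cv2.imwrite(f"pics/{n}0.png",f["pixels"])
    print(n,{k:v for k,v in f.items() if k!="pixels"})
E
```

```text
pics
{'time': 0.0, 'qpos': array([-1.24188511,  0.32181894, -0.07004995,  1.45169305,  0.02261236,
        1.37077002, -0.05688562]), 'qd': array([ 8.69574502e-04,  1.03457435e-03, -8.97389673e-05, -1.47626712e-04,
        3.08204389e-04, -1.76624600e-03,  7.80710767e-04]), 'effort': array([-4.90107723e-04, -4.91303194e+01, -4.04242957e-01, -3.12530065e+01,
       -6.38939836e-02,  4.38399380e-02,  1.76873218e-04]), 'ee_pos': array([0.20115236, 0.61745656, 0.19425485]), 'orientation': array([ 1.56749031e-01,  9.87638008e-01, -9.47397629e-04, -8.90884849e-05]), 'contact_force': array([ 0.00458528,  0.79402742, -0.20742323]), 'torque': array([-0.03033527, -0.00259988,  0.03584722]), 'grip_width': 0.9979664369513059}
side {'fx': 418.7042230371233, 'fy': 418.7042230371233, 'cx': 260.708496526299, 'cy': 193.1405843451604, 'distortion': array([-0.04031046,  0.        ,  0.        ,  0.        ,  0.        ]), 'position': array([0.47806663, 0.71327189, 0.53829383]), 'rotation': array([-0.04470797,  0.88489257, -0.46351838,  0.01081882])}
top {'fx': 393.78504265162564, 'fy': 393.78504265162564, 'cx': 254.27644714027707, 'cy': 198.0085000823617, 'distortion': array([-0.01191274,  0.        ,  0.        ,  0.        ,  0.        ]), 'position': array([0.41044529, 0.03402044, 0.81692976]), 'rotation': array([ 0.71128348, -0.69828913,  0.0601178 , -0.05342234])}
wrist {'fx': 318.7213892995222, 'fy': 318.7213892995222, 'cx': 255.22818791256557, 'cy': 195.13400538183163, 'distortion': array([-0.04111716,  0.        ,  0.        ,  0.        ,  0.        ]), 'position': array([0.13395037, 0.6395081 , 0.38227623]), 'rotation': array([0.80216262, 0.58246161, 0.07666537, 0.10675216])}
```

View pics/top0.png

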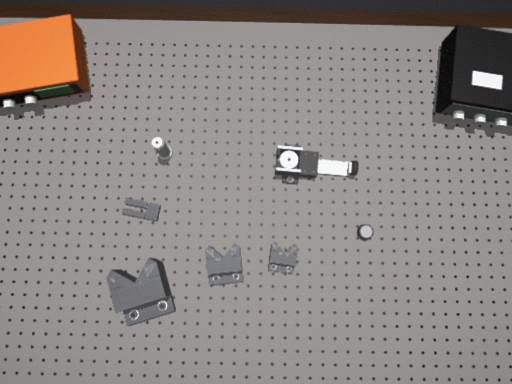

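View pics/side0.png

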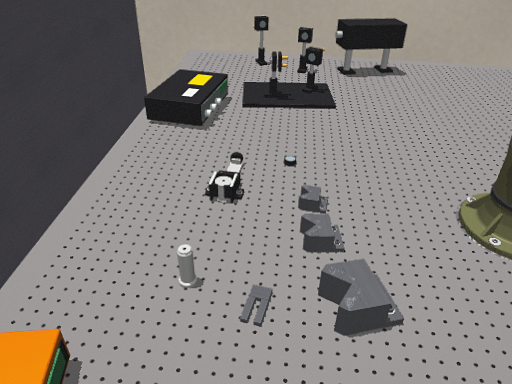

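View pics/wrist0.png

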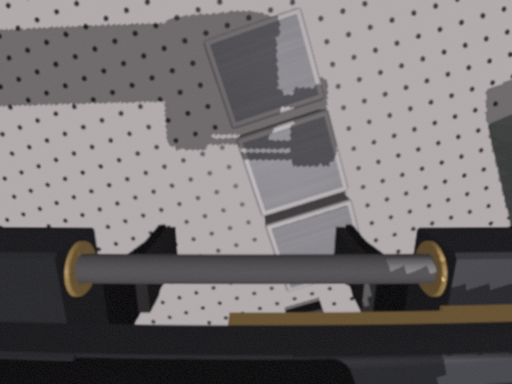

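The top view shows three V-blocks: large (140,290), middle (225,265) and small (283,258). The middle one is meant. The only dispenser is at (297,162), with its knob at (353,168). The bystanders are the post (162,148), fork (142,209) and lens cell (366,232). Next I'll take close crops and set up a projection helper.

```bash
cat > h.py <<'E'
import numpy as np, cv2
from scipy.spatial.transform import Rotation as R
from rig import *
def cam(f):
    K=np.array([[f["fx"],0,f["cx"]],[0,f["fy"],f["cy"]],[0,0,1]]); return K,np.array(f["distortion"]),R.from_quat(f["rotation"]).as_matrix(),np.array(f["position"])
def unproj(f,px,z):
    K,D,Rm,p=cam(f); u=cv2.undistortPoints(np.array(px,float).reshape(-1,1,2),K,D).reshape(-1,2)
    d=np.c_[u,np.ones(len(u))]@Rm.T; z=np.broadcast_to(z,len(u)); return p+d*((z-p[2])/d[:,2])[:,None]
def proj(f,P):
    K,D,Rm,p=cam(f); P=np.asarray(P,float).reshape(-1,3)
    return cv2.projectPoints((P-p)@Rm,np.zeros(3),np.zeros(3),K,D)[0].reshape(-1,2)
def crop(f,x0,y0,w,h,s,name):
    cv2.imwrite(name,cv2.resize(f["pixels"][y0:y0+h,x0:x0+w],None,fx=s,fy=s,interpolation=cv2.INTER_CUBIC))
def save(f,name): 
    import pickle; pickle.dump(f,open(name,"wb"))
def load(name):
    import pickle; return pickle.load(open(name,"rb"))
E
python3 - <<'E'
from h import *
f=grab_frame("top"); save(f,"top0.pkl"); g=grab_frame("side"); save(g,"side0.pkl")
crop(f,200,130,170,160,4,"pics/topc.png"); crop(g,190,140,170,120,4.5,"pics/sidec.png")
print(unproj(f,[(297,162),(353,168),(225,265),(162,148),(142,209),(366,232)],[.04,.034,.04,.075,.009,.014]).round(3))
print(unproj(g,[(224,182),(236,158),(318,220),(290,159)],[.04,.03,.04,.014]).round(3))
E
```

```text
[[ 0.612 -0.058  0.04 ]
 [ 0.604 -0.173  0.034]
 [ 0.403  0.082  0.04 ]
 [ 0.626  0.209  0.075]
 [ 0.514  0.259  0.009]
 [ 0.475 -0.202  0.014]]
[[ 0.614 -0.035  0.04 ]
 [ 0.605 -0.158  0.03 ]
 [ 0.414  0.074  0.04 ]
 [ 0.474 -0.198  0.014]]
```

View pics/topc.png

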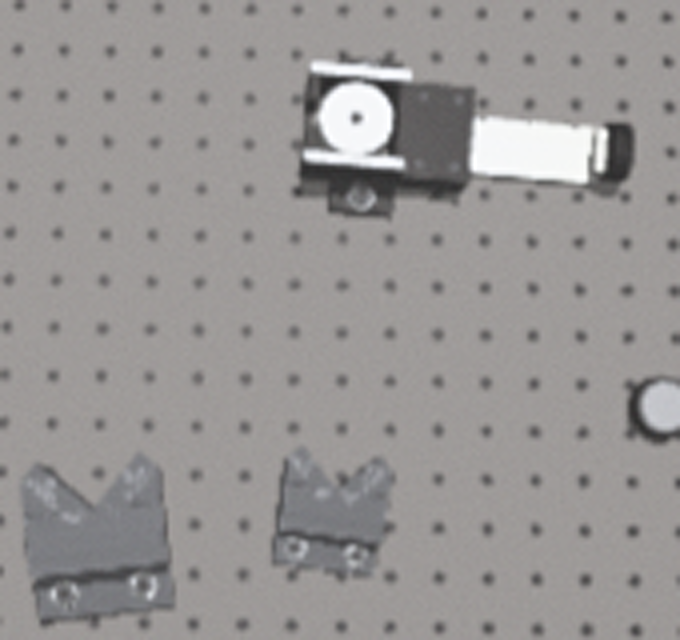

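View pics/sidec.png

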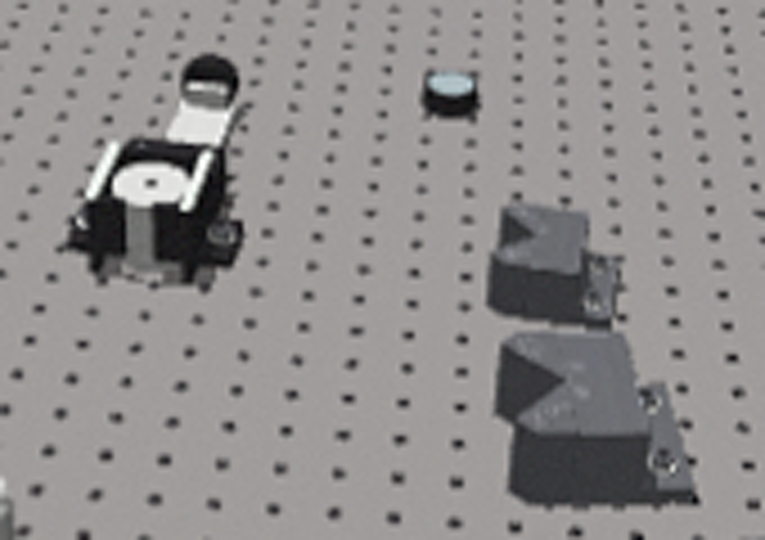

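```bash
cat > fit.py <<'E'
from h import *
def tf(p,P):
    P=np.asarray(P,float); c,s=np.cos(p[2]),np.sin(p[2])
    return np.c_[p[0]+c*P[:,0]-s*P[:,1],p[1]+s*P[:,0]+c*P[:,1],P[:,2]]
def circ(c,r,ax,n=24):
    t=np.linspace(0,2*np.pi,n+1); a=np.zeros((n+1,3)); i,j=[k for k in range(3) if k!=ax]
    a[:,i]=r*np.cos(t);a[:,j]=r*np.sin(t); return a+np.array(c)
def vlines():
    h=.04
    top=[(25.5,34),(25.5,25.5),(0,0),(25.5,-25.5),(25.5,-34)]
    return [[(x/1e3,y/1e3,z) for x,y in top] for z in (h,0)]+[[(.0255,s*.034,0),(.0255,s*.034,.04)] for s in (1,-1)]+[[(-.052,.034,0),(-.052,-.034,0)]]
def dlines():
    L=[[(x*.0255,y*.0255,z) for x,y in ((1,1),(1,-1),(-1,-1),(-1,1),(1,1))] for z in (.045,0)]
    L+=[[(-.0255,-.0255,.027),(-.0255,-.0615,.027),(.0255,-.0615,.027),(.0255,-.0255,.027)]]
    L+=[circ((0,0,.04),.019,2),circ((0,-.144,.018),.016,1),circ((0,-.132,.018),.016,1)]
    L+=[[(s*.0415,-.025,.008),(s*.0415,.009,.008)] for s in (1,-1)]
    return L
def draw(f,p,lines,x0,y0,w,h,s,name):
    im=cv2.resize(f["pixels"][y0:y0+h,x0:x0+w],None,fx=s,fy=s,interpolation=cv2.INTER_CUBIC)
    for l in lines:
        q=proj(f,tf(p,l)); q=((q-[x0,y0]+.5)*s-.5)
        cv2.polylines(im,[np.round(q*16).astype(int).reshape(-1,1,2)],False,(0,255,255),1,cv2.LINE_AA,4)
    return im
E
cat > ov.py <<'E'
from fit import *
import sys
f=load("top0.pkl");g=load("side0.pkl")
a=[float(v) for v in sys.argv[1:]]
pd=(a[0],a[1],np.radians(a[2])); pv=(a[3],a[4],np.radians(a[5]))
r1=np.hstack([draw(f,pd,dlines(),265,135,100,60,4,""),draw(g,pd,dlines(),195,140,80,60,4.9,"")[:240,:392]])
r2=np.hstack([draw(f,pv,vlines(),190,235,65,55,6,""),draw(g,pv,vlines(),290,205,65,55,6,"")])
r=[cv2.copyMakeBorder(i,0,0,0,800-i.shape[1],cv2.BORDER_CONSTANT) for i in (r1,r2)]
cv2.imwrite("pics/ov%s.png"%len(__import__('os').listdir('pics')),np.vstack(r)[:600]); print(len(__import__('os').listdir('pics'))-1)
E
python3 - <<'E'
from h import *
f=load("top0.pkl")
c=lambda a:(np.array(a,float)+.5)/4-.5+[200,130]
P=unproj(f,c([(356,118),(618,152)]),[.04,.034]); print(P)
d=P[0]-P[1];print(np.linalg.norm(d[:2]), np.degrees(np.arctan2(d[1],d[0]))-90)
V=unproj(f,c([(95,508),(30,466),(145,455)]),.04);print(V)
E
```

```text
[[ 0.61793476 -0.04068829  0.04      ]
 [ 0.60441654 -0.17558584  0.034     ]]
0.1355731976753554 -5.72256492688949
[[0.4195008  0.08599269 0.04      ]
 [0.43926723 0.11839554 0.04      ]
 [0.44565172 0.06226145 0.04      ]]
```

```bash
python3 ov.py .618 -.0407 -5.7 .4195 .086 6.5
```

```text
5
```

```bash
ls pics
```

```text
ov5.png
side0.png
sidec.png
top0.png
topc.png
wrist0.png
```

View pics/ov5.png

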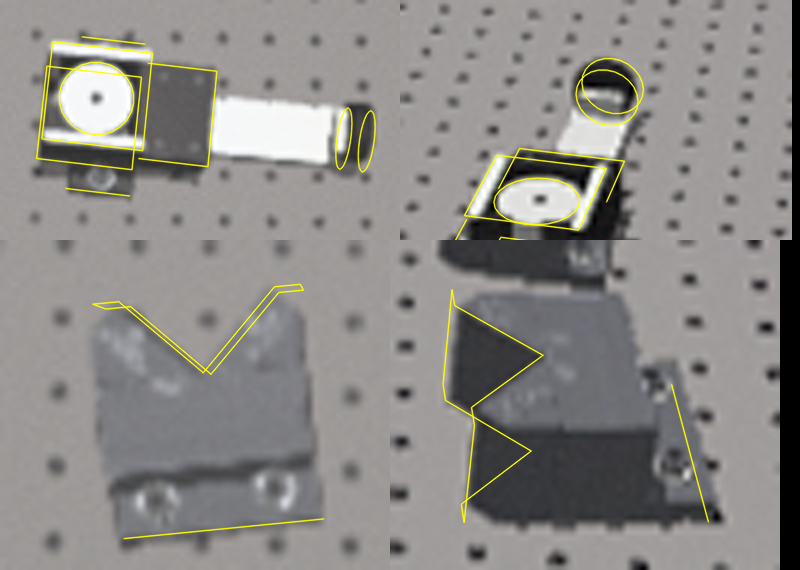

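```bash
cat > ov2.py <<'E'
from fit import *
import sys
f=load("top0.pkl");g=load("side0.pkl")
a=[float(v) for v in sys.argv[1:]]
pv=(a[0],a[1],np.radians(a[2]))
n="pics/ov%d.png"%len(__import__('os').listdir('pics'))
t=draw(f,pv,vlines(),200,238,48,50,8,""); t0=draw(f,pv,[],200,238,48,50,8,"")
s=draw(g,pv,vlines(),298,208,48,24,8,""); s0=draw(g,pv,[],298,208,48,24,8,"")
cv2.imwrite(n,np.vstack([np.hstack([t0,t]),np.hstack([s0,s])])); print(n)
E
python3 ov2.py .4175 .0850 5.5
```

```text
pics/ov6.png
```

View pics/ov6.png

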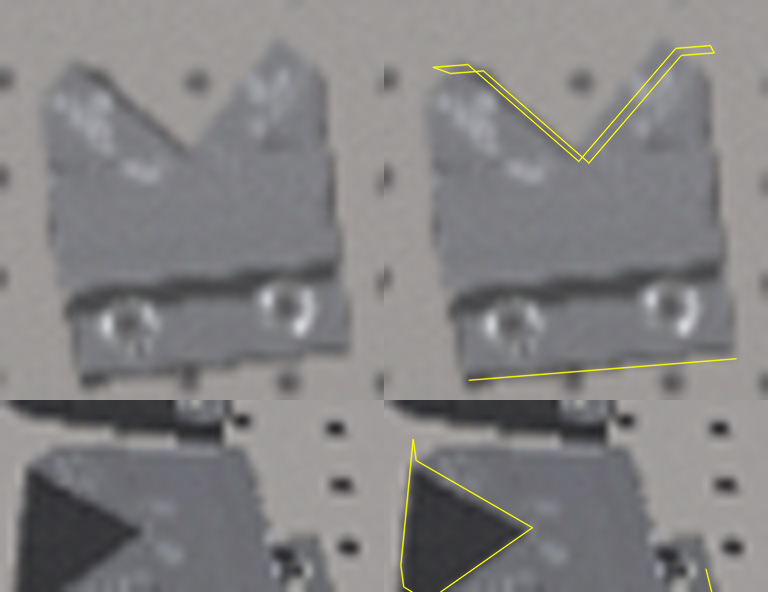

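```bash
python3 ov2.py .419 .0863 7.2; python3 ov.py .618 -.0412 -5 .419 .0863 7.2
```

```text
pics/ov7.png
8
```

View pics/ov7.png

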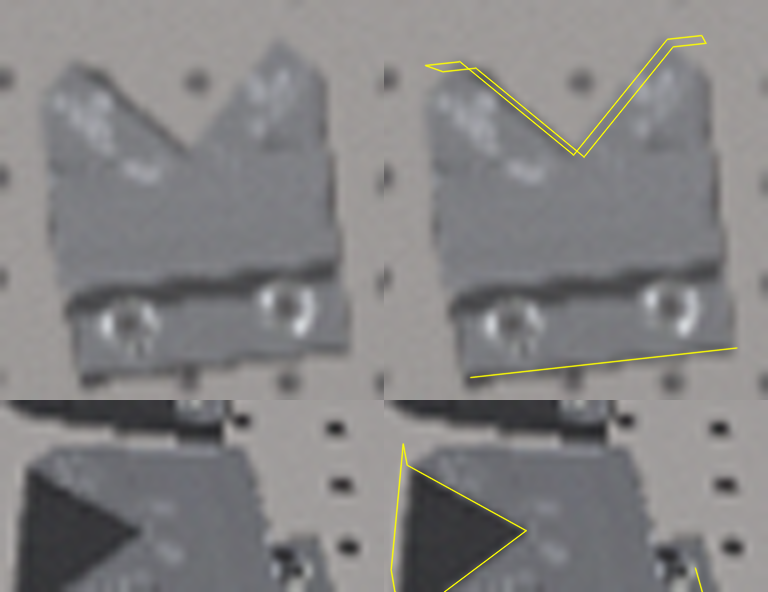

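View pics/ov8.png

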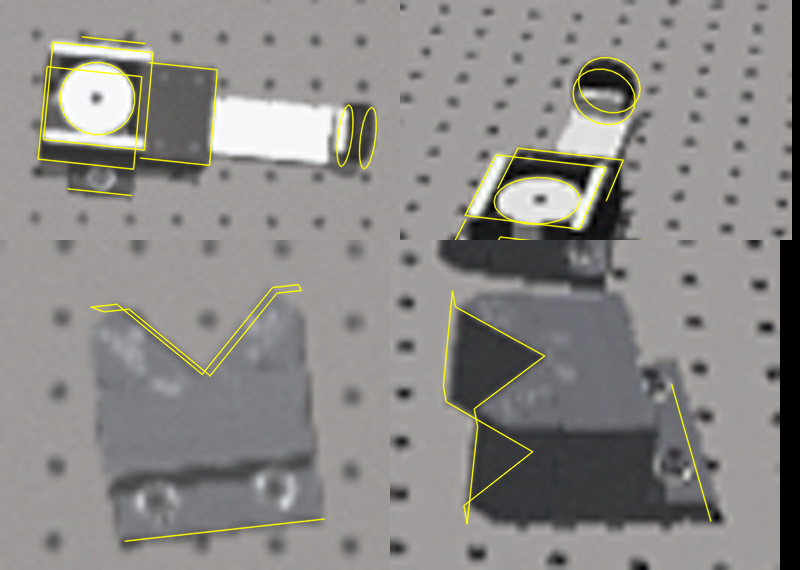

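Request:
send_rows:
  plan:
    - [[0, 0, 0], [0, 0, 0.962], 255]
    - [[0, 0, 0], [0, 0, 0.962], 255]
    - [[0, 0, 0], [0, 0, 0.962], 255]
    - [[0, 0, 0], [0, 0, 0.962], 255]
    - [[0, 0, 0], [0, 0, 0.962], 255]
    - [[0, 0, 0], [0, 0, 0.962], 255]
    - [[0, 0, 0], [0, 0, 0.962], 255]
    - [[0, 0, 0], [0, 0, 0.962], 255]
    - [[0, 0, 0], [0, 0, 0.962], 255]
    - [[0, 0, 0], [0, 0, 0.962], 255]

```text
time: 1.5
ee_pos: [0.2012, 0.618, 0.1952]
orientation: [0.739, 0.674, -0.0, 0.0]
contact_force: [0.3, 0.1, 0.1]
grip_width: 0.019
```

Request:
send_rows:
  plan:
    - [[-0.04, 0.024, 0], [0, 0, 0], 255]
    - [[-0.04, 0.024, 0], [0, 0, 0], 255]
    - [[-0.04, 0.024, 0], [0, 0, 0], 255]
    - [[-0.04, 0.024, 0], [0, 0, 0], 255]
    - [[-0.04, 0.024, 0], [0, 0, 0], 255]
    - [[-0.04, 0.024, 0], [0, 0, 0], 255]
    - [[-0.04, 0.024, 0], [0, 0, 0], 255]
    - [[-0.04, 0.024, 0], [0, 0, 0], 255]
    - [[-0.04, 0.024, 0], [0, 0, 0], 255]
    - [[-0.04, 0.024, 0], [0, 0, 0], 255]
    - [[-0.04, 0.024, 0], [0, 0, 0], 255]
    - [[-0.04, 0.024, 0], [0, 0, 0], 255]
    - [[-0.04, 0.024, 0], [0, 0, 0], 255]
    - [[-0.04, 0.024, 0], [0, 0, 0], 255]
    - [[-0.04, 0.024, 0], [0, 0, 0], 255]
    - [[-0.04, 0.024, 0], [0, 0, 0], 255]
    - [[-0.04, 0.024, 0], [0, 0, 0], 255]
    - [[-0.04, 0.024, 0], [0, 0, 0], 255]
    - [[-0.04, 0.024, 0], [0, 0, 0], 255]
    - [[0, 0, 0], [0, 0, 0], 255]

```text
time: 4.0
ee_pos: [0.5889, -0.1836, 0.1948]
orientation: [0.739, 0.673, -0.002, 0.001]
contact_force: [-0.6, -0.5, -0.3]
grip_width: 0.009
```

```bash
cat >> h.py <<'E'
def togo(tx,ty,tz,yaw):
    s=state(); Rm=R.from_quat(s["orientation"]); y=np.degrees(np.arctan2(*(Rm.apply([1,0,0])[[1,0]])))
    print("pos",np.round(s["ee_pos"],4),"yaw %.2f"%y,"F",np.round(s["contact_force"],1))
    d=Rm.inv().apply(np.array([tx,ty,tz])-s["ee_pos"]); print("shift",d.round(4),"turn units",round(((y-yaw+180)%360-180)/8,3))
E
python3 - <<'E'
from fit import *
f=grab_frame("wrist"); save(f,"w1.pkl"); cv2.imwrite("pics/w1.png",f["pixels"])
p=(.618,-.0412,np.radians(-5)); im=draw(f,p,dlines(),0,0,512,384,1.5,""); cv2.imwrite("pics/w1o.png",im)
g=grab_frame("side"); cv2.imwrite("pics/s1.png",g["pixels"])
togo(.6016,-.2294,.195,85)
E
```

```text
pos [ 0.589  -0.1788  0.1949] yaw 84.95 F [0.2 0.1 0.8]
shift [-0.0493  0.017  -0.0001] turn units -0.007
```

View pics/w1o.png

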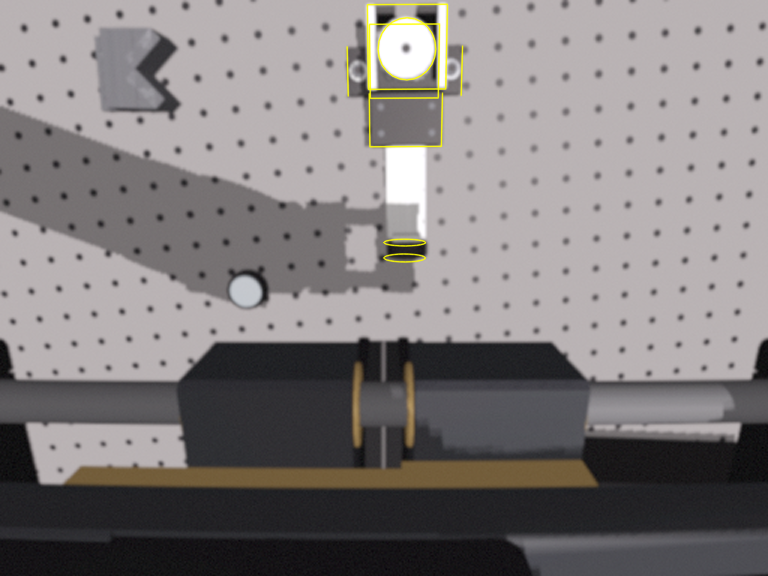

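The wrist view matches the modelled dispenser pose to about 1 mm, with the knob at (405,248) and the tower at (407,47). Next I'll move behind the knob and lower.

Request:
send_rows:
  plan:
    - [[-0.025, 0.0085, 0], [0, 0, 0], 255]
    - [[-0.0245, 0.0085, 0], [0, 0, 0], 255]
    - [[0, 0, 0], [0, 0, 0], 255]
    - [[0, 0, 0.03], [0, 0, 0], 255]
    - [[0, 0, 0.04], [0, 0, 0], 255]
    - [[0, 0, 0.04], [0, 0, 0], 255]
    - [[0, 0, 0.04], [0, 0, 0], 255]
    - [[0, 0, 0.025], [0, 0, 0], 255]
    - [[0, 0, 0.012], [0, 0, 0], 255]
    - [[0, 0, 0], [0, 0, 0], 255]
    - [[0, 0, 0], [0, 0, 0], 255]

```text
time: 5.48
ee_pos: [0.6031, -0.2294, 0.0098]
orientation: [0.737, 0.676, 0.001, 0.001]
contact_force: [-0.1, 0.8, 0.7]
grip_width: 0.004
```

```bash
python3 - <<'E'
from fit import *
g=grab_frame("side"); crop(g,150,100,190,140,4,"pics/s2.png")
togo(.6016,-.2294,.008,85)
E
```

```text
pos [ 0.6031 -0.2296  0.0099] yaw 85.02 F [-0.  -1.4 -0.2]
shift [ 0.0001 -0.0015  0.0019] turn units 0.003
```

View pics/s2.png

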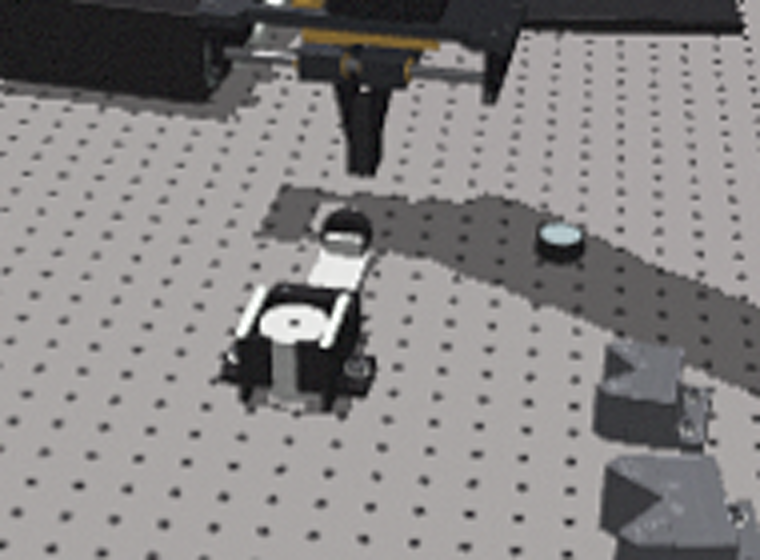

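The gripper is lined up behind the knob. The side view shows the closed fingertips at (362,170) and the knob at (345,232).

Request:
send_rows:
  plan:
    - [[0.012, -0.0015, 0], [0, 0, 0], 255]
    - [[0.01, 0, 0], [0, 0, 0], 255]
    - [[0.006, 0, 0], [0, 0, 0], 255]
    - [[0.004, 0, 0], [0, 0, 0], 255]
    - [[0, 0, 0], [0, 0, 0], 255]

```text
time: 6.15
ee_pos: [0.6034, -0.1971, 0.0083]
orientation: [0.737, 0.676, 0.0, -0.0]
contact_force: [-0.6, 0.3, 0.6]
grip_width: 0.003
```

Request:
send_rows:
  plan:
    - [[0.003, 0, 0], [0, 0, 0], 255]
    - [[0.003, 0, 0], [0, 0, 0], 255]
    - [[0.003, 0, 0], [0, 0, 0], 255]
    - [[0.003, 0, 0], [0, 0, 0], 255]
    - [[0, 0, 0], [0, 0, 0], 255]

```text
time: 6.78
ee_pos: [0.6045, -0.1851, 0.0083]
orientation: [0.737, 0.676, 0.0, -0.0]
contact_force: [0.0, 0.0, -0.0]
grip_width: 0.007
```

Request:
send_rows:
  plan:
    - [[0.01, 0, 0], [0, 0, 0], 255]
    - [[0.01, 0, 0], [0, 0, 0], 255]
    - [[0.01, 0, 0], [0, 0, 0], 255]
    - [[0.01, 0, 0], [0, 0, 0], 255]
    - [[0, 0, 0], [0, 0, 0], 255]

```text
time: 7.4
ee_pos: [0.6082, -0.144, 0.0083]
orientation: [0.737, 0.676, 0.0, -0.0]
contact_force: [-0.2, 0.8, 0.3]
grip_width: 0.001
```

Reading no force here is unexpected, so I'll look before going further.

```bash
python3 - <<'E'
from fit import *
print(state())
g=grab_frame("side"); crop(g,180,120,100,100,6,"pics/s3.png"); f=grab_frame("top"); crop(f,260,130,120,60,6,"pics/t3.png")
w=grab_frame("wrist"); cv2.imwrite("pics/w3.png",w["pixels"])
E
```

```text
{'time': 7.4, 'qpos': array([-0.4333741 ,  0.5331375 ,  0.80039888,  1.73670163, -0.43282662,
        1.05752047,  0.43063386]), 'qd': array([ 1.55665495e-02, -3.48563426e-05,  1.49573679e-02, -3.35476209e-04,
        9.09581104e-03, -1.94518249e-03,  8.01502327e-03]), 'effort': array([ -0.21605849, -44.41172719,  11.72437012, -25.20130992,
        -0.06995094,   0.09325391,  -0.06189906]), 'ee_pos': array([ 0.60818142, -0.14400743,  0.00826677]), 'orientation': array([ 7.36511025e-01,  6.76425440e-01,  2.62473601e-04, -2.53450541e-04]), 'contact_force': array([-0.19801406,  0.79343828,  0.26960542]), 'torque': array([-0.06692833,  0.14108836,  0.01140644]), 'grip_width': 0.0010185862375961044}
```

View pics/s3.png

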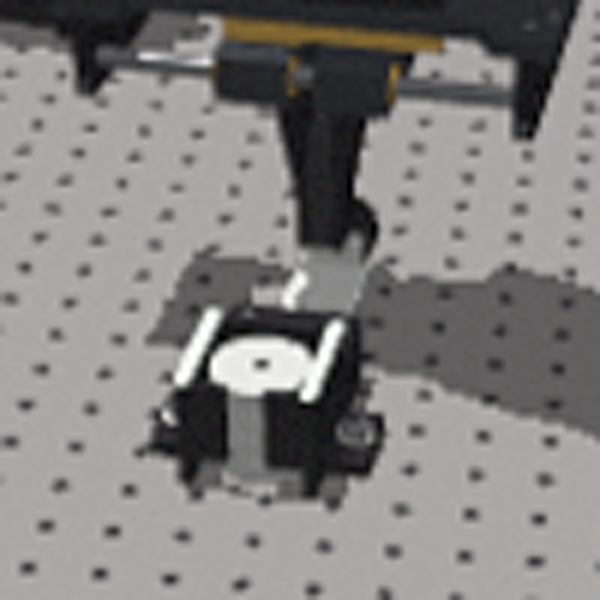

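View pics/w3.png

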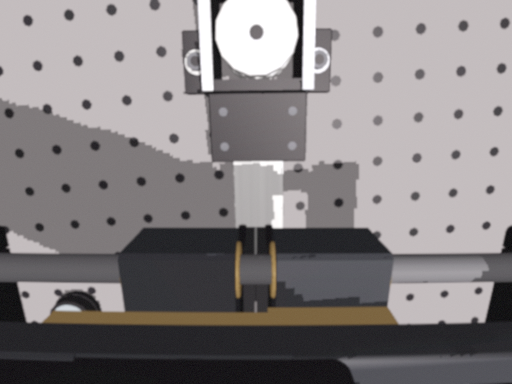

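```bash
python3 - <<'E'
from fit import *
g=grab_frame("side"); s=state()
P=np.array([s["ee_pos"],s["ee_pos"]+[0,0,.05]]); q=proj(g,P); print(((q-[180,120])*6).round())
for t in (0,.05):
    D=dlines(); p=(.618,-.0412,np.radians(-5)); k=tf(p,np.array([[0,-.138+t,.018],[.016,-.138+t,.018],[0,-.138+t,.034]])); print(((proj(g,k)-[180,120])*6).round())
E
```

```text
[[325. 289.]
 [323. 180.]]
[[340. 229.]
 [302. 225.]
 [340. 195.]]
[[312. 291.]
 [273. 286.]
 [311. 256.]]
```

View pics/t3.png

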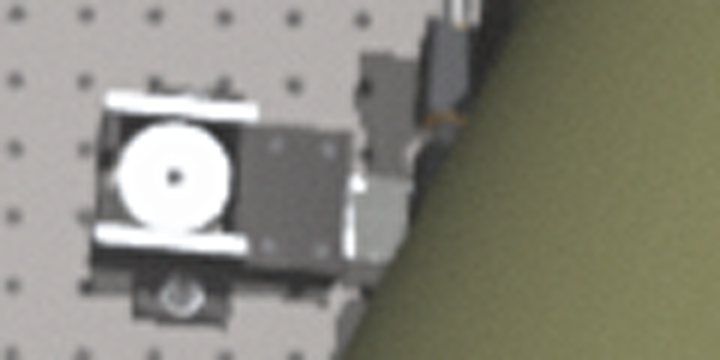

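```bash
python3 - <<'E'
from fit import *
g=load("side0.pkl")
for P0 in ([.6031,-.2296,.0099],[.608,-.144,.0083]):
  for dz in (0,.01,.02,.03,.04): print(dz,((proj(g,np.array(P0)+[0,0,dz])[0]-[150,100])*4).round(), ((proj(g,np.array(P0)+[0,0,dz])[0]-[180,120])*6).round())
E
```

```text
0 [362. 204.] [363. 187.]
0.01 [362. 191.] [363. 166.]
0.02 [362. 177.] [363. 145.]
0.03 [362. 163.] [363. 124.]
0.04 [362. 149.] [363. 103.]
0 [336. 275.] [324. 292.]
0.01 [335. 260.] [323. 271.]
0.02 [335. 246.] [323. 249.]
0.03 [335. 232.] [323. 227.]
0.04 [335. 217.] [322. 205.]
```

The finger seems to be above the bar with its tip higher than ee_pos suggests, so it passed over the knob. I'll lift, back off and measure the tip.

Request:
send_rows:
  plan:
    - [[0, 0, -0.02], [0, 0, 0], 255]
    - [[0, 0, -0.03], [0, 0, 0], 255]
    - [[-0.04, 0, 0], [0, 0, 0], 255]
    - [[-0.045, 0, 0], [0, 0, 0], 255]
    - [[0, 0, 0], [0, 0, 0], 255]
    - [[0, 0, 0], [0, 0, 0], 255]

```text
time: 8.35
ee_pos: [0.6008, -0.2304, 0.0593]
orientation: [0.737, 0.675, 0.001, 0.0]
contact_force: [-0.2, 0.5, 0.3]
grip_width: 0.004
```

```bash
python3 - <<'E'
from fit import *
s=state(); g=grab_frame("side"); w=grab_frame("wrist")
print(s["ee_pos"]); print(((proj(g,s["ee_pos"])[0]-[190,80])*5).round(), (proj(w,s["ee_pos"])*1.5).round())
P=s["ee_pos"]; im=draw(g,(0,0,0),[[P,P+[0,0,.02]],[P+[-.01,0,0],P+[.01,0,0]]],190,80,110,110,5,"")
im2=draw(w,(0,0,0),[[P,P+[0,0,.02]],[P+[-.01,0,0],P+[.01,0,0]]],130,100,256,256,2.15,"")
cv2.imwrite("pics/s4.png",im); cv2.imwrite("pics/w4.png",im2)
E
```

```text
[ 0.60081236 -0.23037775  0.05928406]
[257. 269.] [[382. 342.]]
```

View pics/s4.png

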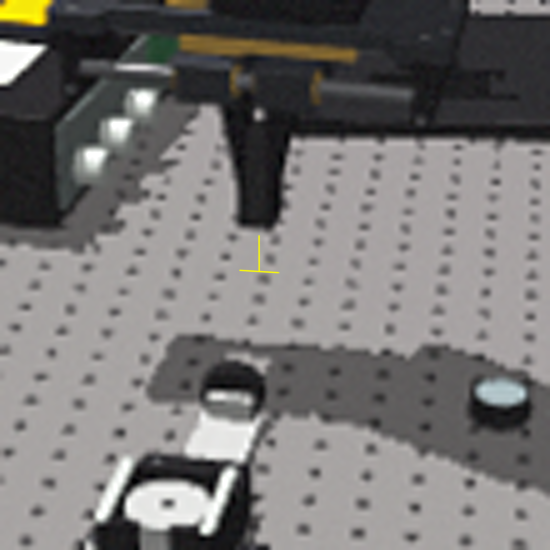

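View pics/w4.png

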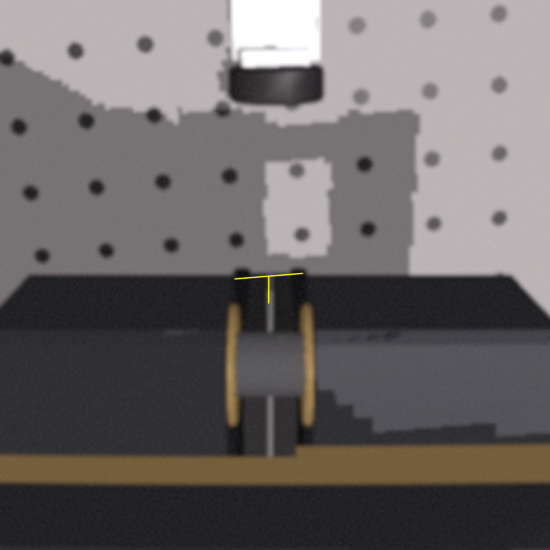

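```bash
python3 - <<'E'
from fit import *
s=state(); w=grab_frame("wrist"); t=grab_frame("top")
Rm=R.from_quat(s["orientation"]); K,D,Rc,pc=cam(w)
print("cam in tool",Rm.inv().apply(pc-s["ee_pos"]).round(3),"axis",Rm.inv().apply(Rc[:,2]).round(3))
for dz in (0,-.025,-.05,-.07):
  P=[s["ee_pos"]+Rm.apply([dx,sgn*.0435,dz]) for sgn in(-1,1) for dx in (-.0095,.0095)]; print(dz,proj(w,P).round().tolist())
p=(.618,-.0412,np.radians(-5)); k=tf(p,np.array([[0,-.138,.034]]))
print("top tcp",proj(t,s["ee_pos"]).round(),"knob",proj(t,k).round())
crop(t,280,120,160,120,5,"pics/t4.png")
# w3 pose: tcp .60818,-.14401,.00827
d=s["ee_pos"]-np.array([.60818,-.14401,.00827]); w2=dict(w); w2["position"]=pc-d
print("w3 knob rest",proj(w2,tf(p,[[0,-.132,.034],[0,-.144,.034],[0,-.0615,.027],[0,-.132,.018]])).round().tolist())
E
```

```text
cam in tool [ 0.071  0.    -0.188] axis [-0.26   0.001  0.966]
0 [[186.0, 240.0], [185.0, 212.0], [323.0, 240.0], [325.0, 212.0]]
-0.025 [[177.0, 258.0], [175.0, 226.0], [332.0, 258.0], [335.0, 226.0]]
-0.05 [[165.0, 281.0], [162.0, 245.0], [344.0, 281.0], [347.0, 244.0]]
-0.07 [[153.0, 305.0], [148.0, 264.0], [357.0, 305.0], [361.0, 264.0]]
top tcp [[384. 167.]] knob [[356. 167.]]
w3 knob rest [[256.0, 289.0], [256.0, 307.0], [256.0, 165.0], [256.0, 275.0]]
```

View pics/t4.png

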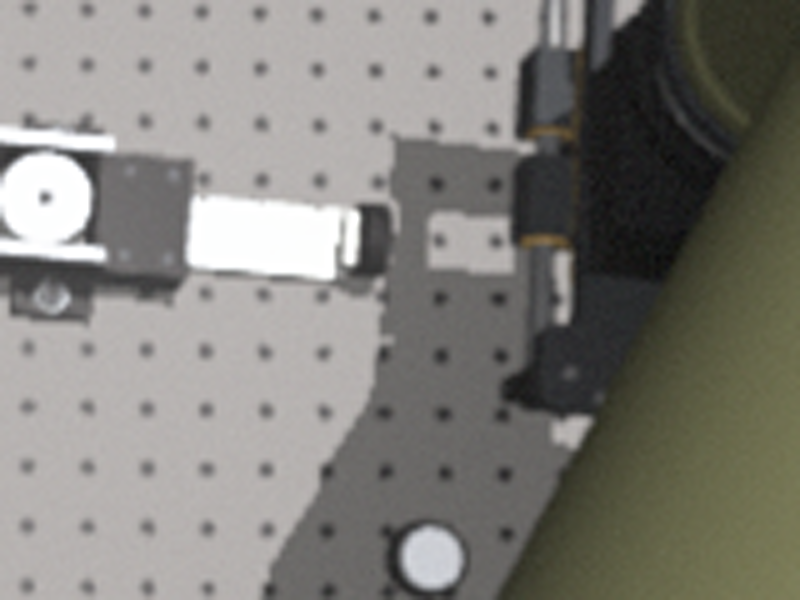

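```bash
python3 - <<'E'
from fit import *
t=load("top0.pkl"); g=load("side0.pkl"); s=state()
def tri(a,b):
    A=[];B=[]
    for f,px in((t,a),(g,b)):
        p=cam(f)[3]; q=unproj(f,[px],0)[0]; d=(q-p)/np.linalg.norm(q-p); M=np.eye(3)-np.outer(d,d); A.append(M);B.append(M@p)
    x=np.linalg.solve(sum(A),sum(B)); r=[np.linalg.norm(M@x-b) for M,b in zip(A,B)]; return x.round(4),np.round(r,4)
Rm=R.from_quat(s["orientation"])
for a,b in (((389.6,146.4),(237.6,95.6)),((389,168),(253.4,97))):
    x,r=tri(a,b); print(x,r,"tool",Rm.inv().apply(x-s["ee_pos"]).round(3))
E
```

```text
[ 0.6068 -0.1999  0.1726] [0.0016 0.0016] tool [ 0.029  0.003 -0.114]
[ 0.5695 -0.1977  0.1721] [0.0012 0.0012] tool [ 0.028 -0.034 -0.114]
```

Two independent checks agree: the wrist start view and the side view both put the real fingertips about 25 mm short of the reported TCP. The knob was passed over untouched and is still at rest. I'll use tip_z = ee_z + 0.025 and check it with a gentle table touch behind the knob.

Request:
send_rows:
  plan:
    - [[0, 0, 0.03], [0, 0, 0], 255]
    - [[0, 0, 0.03], [0, 0, 0], 255]
    - [[0, 0, 0.014], [0, 0, 0], 255]
    - [[0, 0, 0], [0, 0, 0], 255]
    - [[0, 0, 0], [0, 0, 0], 255]

```text
time: 9.18
ee_pos: [0.6014, -0.2307, -0.0144]
orientation: [0.737, 0.676, 0.0, 0.001]
contact_force: [0.3, -0.5, 0.2]
grip_width: 0.003
```

Request:
send_rows:
  plan:
    - [[0, 0, 0.002], [0, 0, 0], 255]
    - [[0, 0, 0.002], [0, 0, 0], 255]
    - [[0, 0, 0], [0, 0, 0], 255]

```text
time: 9.55
ee_pos: [0.6004, -0.2304, -0.0196]
orientation: [0.737, 0.676, 0.0, -0.0]
contact_force: [-0.3, 0.1, 0.6]
grip_width: 0.005
```

Request:
send_rows:
  plan:
    - [[0, 0, 0.002], [0, 0, 0], 255]
    - [[0, 0, 0], [0, 0, 0], 255]

```text
time: 9.8
ee_pos: [0.6003, -0.2303, -0.0218]
orientation: [0.737, 0.676, -0.0, -0.0]
contact_force: [0.8, -0.2, 0.1]
grip_width: 0.005
```

Request:
send_rows:
  plan:
    - [[0, 0, 0.0015], [0, 0, 0], 255]
    - [[0, 0, 0], [0, 0, 0], 255]

```text
time: 10.05
ee_pos: [0.6003, -0.2304, -0.0233]
orientation: [0.737, 0.676, -0.0, -0.0]
contact_force: [0.1, 0.1, 0.4]
grip_width: 0.004
```

Request:
send_rows:
  plan:
    - [[0, 0, 0.0015], [0, 0, 0], 255]
    - [[0, 0, 0], [0, 0, 0], 255]

```text
time: 10.3
ee_pos: [0.6003, -0.2303, -0.0248]
orientation: [0.737, 0.676, -0.0, -0.0]
contact_force: [-0.6, -0.7, 0.1]
grip_width: 0.003
```

Request:
send_rows:
  plan:
    - [[0, 0, 0.001], [0, 0, 0], 255]
    - [[0, 0, 0], [0, 0, 0], 255]

```text
time: 10.55
ee_pos: [0.6004, -0.2303, -0.0257]
orientation: [0.737, 0.676, 0.0, -0.0]
contact_force: [-0.3, 0.1, -0.2]
grip_width: 0.006
```

```bash
python3 - <<'E'
from fit import *
s=state(); g=grab_frame("side"); print(s["ee_pos"],s["contact_force"])
P=s["ee_pos"]+[0,0,.025]; crop(g,190,80,110,110,5,"pics/s5.png"); print(((proj(g,P)[0]-[190,80])*5).round())
E
```

```text
[ 0.6003701  -0.23033905 -0.02572301] [-0.33629495  0.07388298 -0.15619908]
[258. 373.]
```

View pics/s5.png

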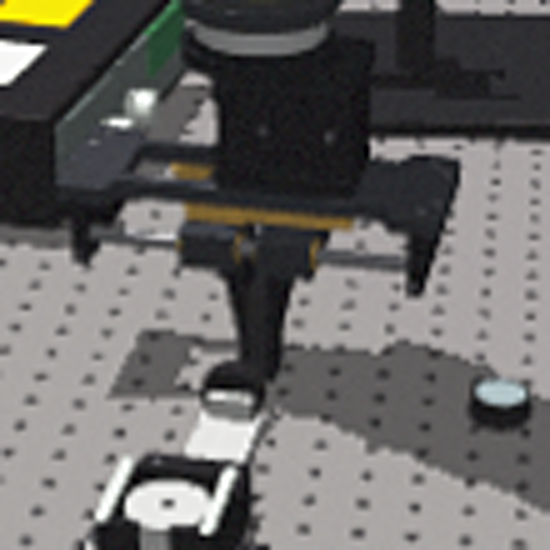

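The tip is close to the table with no contact yet, which fits the 25 mm offset or slightly more. I'll raise it 8 mm and advance.

Request:
send_rows:
  plan:
    - [[0, 0, -0.008], [0, 0, 0], 255]
    - [[0.012, 0.001, 0], [0, 0, 0], 255]
    - [[0.012, 0, 0], [0, 0, 0], 255]
    - [[0.006, 0, 0], [0, 0, 0], 255]
    - [[0.004, 0, 0], [0, 0, 0], 255]
    - [[0.004, 0, 0], [0, 0, 0], 255]
    - [[0, 0, 0], [0, 0, 0], 255]

```text
time: 11.48
ee_pos: [0.6046, -0.1941, -0.0177]
orientation: [0.738, 0.675, -0.0, 0.001]
contact_force: [-0.2, -4.2, -3.2]
grip_width: 0.006
```

Request:
send_rows:
  plan:
    - [[0.003, 0, 0], [0, 0, 0], 255]
    - [[0.003, 0, 0], [0, 0, 0], 255]
    - [[0.002, 0, 0], [0, 0, 0], 255]
    - [[0, 0, 0], [0, 0, 0], 255]

```text
time: 11.98
ee_pos: [0.6049, -0.1885, -0.0176]
orientation: [0.738, 0.675, -0.001, 0.002]
contact_force: [0.8, -8.3, -4.9]
grip_width: 0.009
```

Request:
send_rows:
  plan:
    - [[0.006, 0, 0], [0, 0, 0], 255]
    - [[0.006, 0, 0], [0, 0, 0], 255]
    - [[0.006, 0, 0], [0, 0, 0], 255]
    - [[0.006, 0, 0], [0, 0, 0], 255]
    - [[0.006, 0, 0], [0, 0, 0], 255]
    - [[0.006, 0, 0], [0, 0, 0], 255]
    - [[0.006, 0, 0], [0, 0, 0], 255]
    - [[0.006, 0, 0], [0, 0, 0], 255]
    - [[0.006, 0, 0], [0, 0, 0], 255]
    - [[0, 0, 0], [0, 0, 0], 255]

```text
time: 13.22
ee_pos: [0.6088, -0.1355, -0.0177]
orientation: [0.738, 0.675, -0.002, 0.002]
contact_force: [-0.3, -8.3, -3.5]
grip_width: 0.005
```

Request:
send_rows:
  plan:
    - [[0.003, 0, 0], [0, 0, 0], 255]
    - [[0.003, 0, 0], [0, 0, 0], 255]
    - [[0.002, 0, 0], [0, 0, 0], 255]
    - [[0, 0, 0], [0, 0, 0], 255]

```text
time: 13.72
ee_pos: [0.6093, -0.1285, -0.0177]
orientation: [0.738, 0.674, -0.003, 0.002]
contact_force: [-0.2, -9.7, -3.2]
grip_width: 0.006
```

Request:
send_rows:
  plan:
    - [[0.002, 0, 0], [0, 0, 0], 255]
    - [[0.002, 0, 0], [0, 0, 0], 255]
    - [[0, 0, 0], [0, 0, 0], 255]

```text
time: 14.1
ee_pos: [0.6095, -0.126, -0.0176]
orientation: [0.739, 0.674, -0.003, 0.003]
contact_force: [-1.2, -12.6, -3.3]
grip_width: 0.001
```

Request:
send_rows:
  plan:
    - [[0.0015, 0, 0], [0, 0, 0], 255]
    - [[0, 0, 0], [0, 0, 0], 255]

```text
time: 14.35
ee_pos: [0.6095, -0.126, -0.0176]
orientation: [0.739, 0.674, -0.004, 0.003]
contact_force: [-0.9, -13.9, -3.9]
grip_width: 0.009
```

Request:
send_rows:
  plan:
    - [[0.0015, 0, 0], [0, 0, 0], 255]
    - [[0, 0, 0], [0, 0, 0], 255]

```text
time: 14.6
ee_pos: [0.6095, -0.126, -0.0176]
orientation: [0.739, 0.673, -0.004, 0.004]
contact_force: [-1.4, -16.0, -4.0]
grip_width: 0.004
```

The position has stalled while the force rises, so this is the hard stop. I'll retreat so the plunger springs back.

Request:
send_rows:
  plan:
    - [[-0.01, 0, 0], [0, 0, 0], 255]
    - [[-0.012, 0, 0], [0, 0, 0], 255]
    - [[-0.012, 0, 0], [0, 0, 0], 255]
    - [[-0.012, 0, 0], [0, 0, 0], 255]
    - [[-0.012, 0, 0], [0, 0, 0], 255]
    - [[-0.012, 0, 0], [0, 0, 0], 255]
    - [[-0.015, 0, 0], [0, 0, 0], 255]
    - [[-0.02, 0, 0], [0, 0, 0], 255]
    - [[-0.01, 0, 0], [0, 0, 0], 255]
    - [[0, 0, -0.04], [0, 0, 0], 255]
    - [[0, 0, -0.06], [0, 0, 0], 255]
    - [[0, 0, -0.06], [0, 0, 0], 255]
    - [[0, 0, 0], [0, 0, 0], 255]

```text
time: 16.23
ee_pos: [0.6046, -0.2325, 0.1482]
orientation: [0.737, 0.676, 0.003, 0.004]
contact_force: [-0.1, -0.3, -0.4]
grip_width: 0.003
```

```bash
python3 - <<'E'
from fit import *
g=grab_frame("side"); t=grab_frame("top"); save(g,"side1.pkl"); save(t,"top1.pkl")
cv2.imwrite("pics/c6.png",np.hstack([cv2.resize(t["pixels"][130:210,230:330],None,fx=4,fy=4),cv2.resize(g["pixels"][140:240,190:290],None,fx=4,fy=4)[:320]]))
togo(.624,.0275,.1,85)
E
```

```text
pos [ 0.6018 -0.2304  0.1428] yaw 85.01 F [-0.8  0.5  0.4]
shift [ 0.2589 -0.0003  0.043 ] turn units 0.002
```

View pics/c6.png

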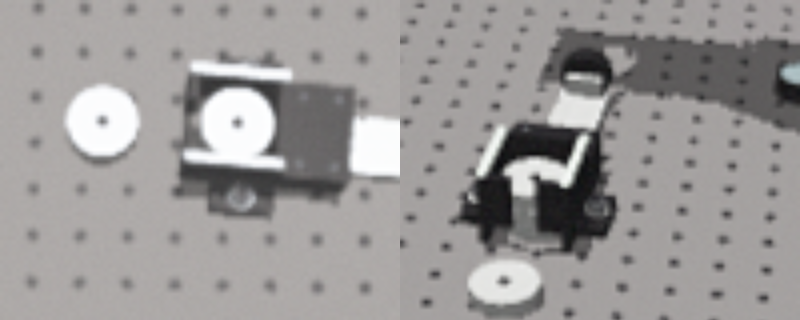

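The spacer is out at top crop (102,121), the plunger is back at rest, and the stack has dropped by one.

```bash
python3 - <<'E'
from fit import *
t=load("top1.pkl");g=load("side1.pkl")
print(unproj(t,[(255.1,159.9)],.01),unproj(g,[(215.9,209.9)],.01), unproj(t,[(156.5,142)],.075), unproj(t,[(164,152)],.0))
crop(t,130,120,70,60,6,"pics/post.png")
E
```

```text
[[0.62280759 0.02720397 0.01      ]] [[0.62158108 0.02632817 0.01      ]] [[0.63776316 0.22064734 0.075     ]] [[0.63890116 0.22221286 0.        ]]
```

View pics/post.png

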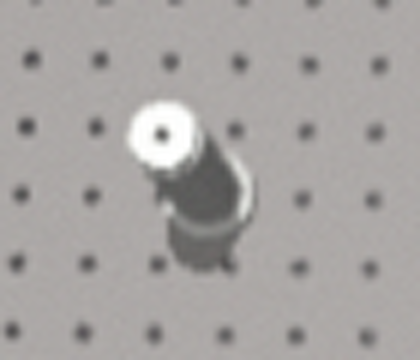

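Request:
send_rows:
  plan:
    - [[0.03, 0, 0], [0, 0, 0], 185]
    - [[0.04, -0.001, 0], [0, 0, 0], 185]
    - [[0.04, -0.001, 0], [0, 0, 0], 185]
    - [[0.04, 0, 0], [0, 0, 0], 185]
    - [[0.04, 0, 0], [0, 0, 0], 185]
    - [[0.03, 0, 0], [0, 0, 0], 185]
    - [[0.011, 0, 0], [0, 0, 0], 185]
    - [[0, 0, 0.04], [0, 0, 0], 185]
    - [[0, 0, 0.04], [0, 0, 0], 185]
    - [[0, 0, 0], [0, 0, 0], 185]
    - [[0, 0, 0], [0, 0, 0], 185]

```text
time: 17.7
ee_pos: [0.6201, -0.0015, 0.0633]
orientation: [0.738, 0.675, 0.0, 0.001]
contact_force: [0.1, -0.5, 0.6]
grip_width: 0.276
```

```bash
python3 - <<'E'
from fit import *
s=state(); print(s["grip_width"])
togo(.6199,-.0001,-.022,85)
w=grab_frame("wrist"); cv2.imwrite("pics/w7.png",w["pixels"])
g=grab_frame("side"); crop(g,160,120,130,120,5,"pics/s7.png")
Rm=R.from_quat(s["orientation"])
print(proj(g,[s["ee_pos"]+Rm.apply([0,a,-.0265]) for a in(-.012,.012)]),proj(w,[s["ee_pos"]+Rm.apply([.0095,a,-.0265]) for a in(-.012,.012)]))
E
```

```text
0.2762410687673773
pos [ 0.6201 -0.0015  0.0633] yaw 84.92 F [ 0.1 -0.5  0.6]
shift [ 0.0014 -0.0004  0.0853] turn units -0.01
[[223.28350853 171.04439826]
 [211.82742758 169.72003364]] [[232.42001515 226.96273585]
 [276.92345967 226.94776373]]
```

View pics/w7.png

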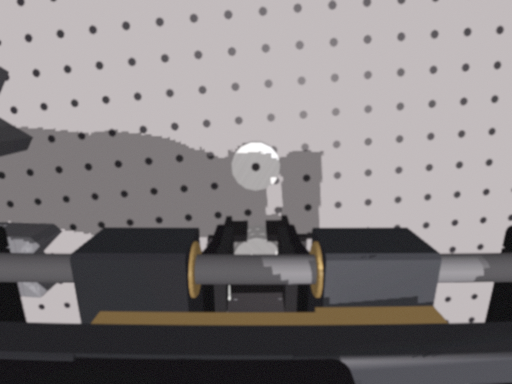

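View pics/s7.png

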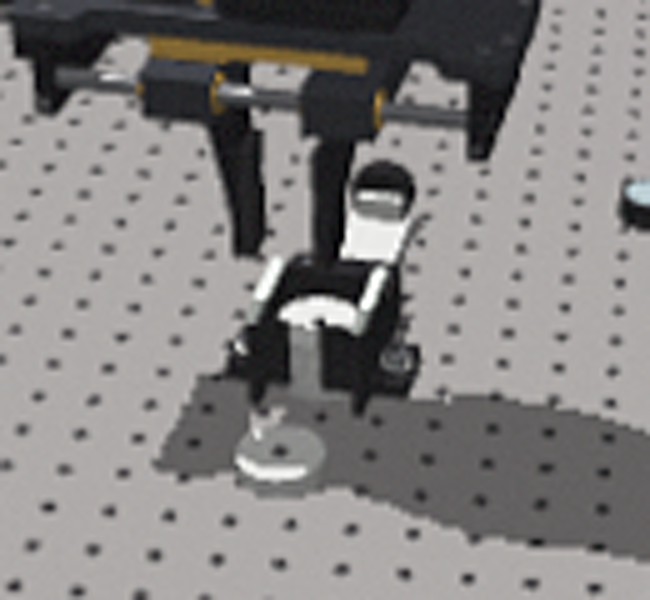

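The fingers straddle the spacer's centre line, and the fingertip projection with the 26 mm offset matches the picture. I'll lower behind the spacer.

Request:
send_rows:
  plan:
    - [[0.0015, 0, 0.03], [0, 0, 0], 185]
    - [[0, 0, 0.03], [0, 0, 0], 185]
    - [[0, 0, 0.015], [0, 0, 0], 185]
    - [[0, 0, 0.01], [0, 0, 0], 185]
    - [[0, 0, 0], [0, 0, 0], 185]
    - [[0, 0, 0], [0, 0, 0], 185]

```text
time: 18.55
ee_pos: [0.6206, 0.0012, -0.0216]
orientation: [0.737, 0.676, 0.001, 0.0]
contact_force: [-0.4, 0.6, -0.2]
grip_width: 0.269
```

```bash
python3 - <<'E'
from fit import *
togo(.6199,-.0001,-.022,85)
g=grab_frame("side"); crop(g,160,140,130,100,6,"pics/s8.png")
E
```

```text
pos [ 0.6206  0.0012 -0.0216] yaw 85.00 F [-0.4  0.6 -0.2]
shift [-0.0014 -0.0006  0.0004] turn units 0.0
```

View pics/s8.png

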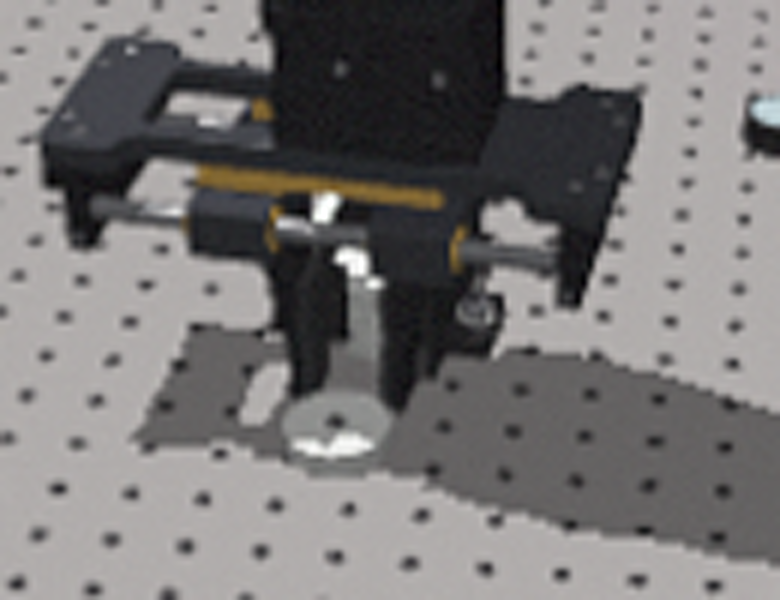

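Request:
send_rows:
  plan:
    - [[0.001, 0, 0], [0, 0, 0], 185]
    - [[0.002, 0, 0], [0, 0, 0], 185]
    - [[0.003, 0, 0], [0, 0, 0], 185]
    - [[0.004, 0, 0], [0, 0, 0], 185]
    - [[0.004, 0, 0], [0, 0, 0], 185]
    - [[0.004, 0, 0], [0, 0, 0], 185]
    - [[0.004, 0, 0], [0, 0, 0], 185]
    - [[0.004, 0, 0], [0, 0, 0], 185]
    - [[0.004, 0, 0], [0, 0, 0], 185]
    - [[0.004, 0, 0], [0, 0, 0], 185]
    - [[0.004, 0, 0], [0, 0, 0], 185]
    - [[0.004, 0, 0], [0, 0, 0], 185]
    - [[0.003, 0, 0], [0, 0, 0], 185]
    - [[0.002, 0, 0], [0, 0, 0], 185]
    - [[0.001, 0, 0], [0, 0, 0], 185]
    - [[0, 0, 0], [0, 0, 0], 185]

```text
time: 20.6
ee_pos: [0.6238, 0.0492, -0.0226]
orientation: [0.737, 0.676, 0.0, -0.0]
contact_force: [-0.2, -1.7, 0.9]
grip_width: 0.278
```

```bash
python3 - <<'E'
from fit import *
togo(.6199,-.0001,-.022,85)
g=grab_frame("side"); save(g,"side2.pkl"); crop(g,160,140,130,100,6,"pics/s9.png")
E
```

```text
pos [ 0.6238  0.0492 -0.0226] yaw 85.00 F [-0.2 -1.7  0.9]
shift [-0.0495  0.0004 -0.0006] turn units 0.001
```

View pics/s9.png

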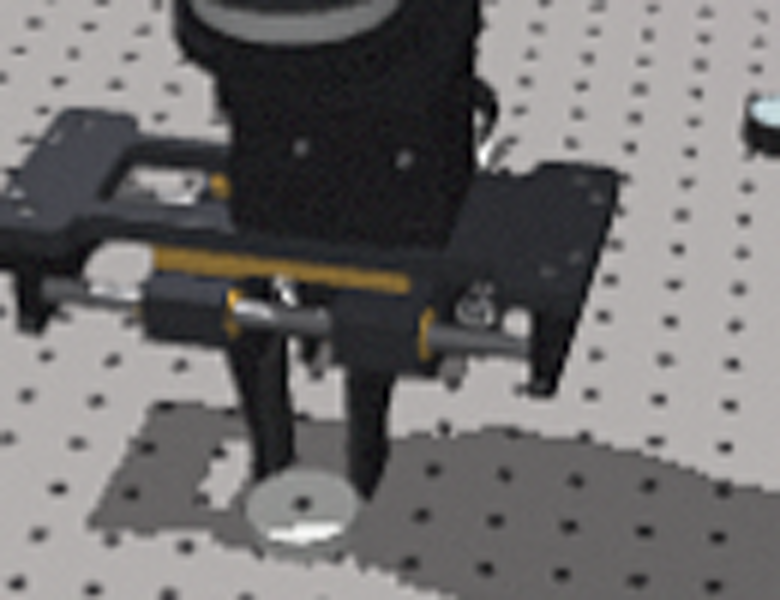

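The cradle carries the spacer well. The spacer is at (303,505) in the crop, centred between the fingers. I'll back off, lift and turn toward the V-block.

Request:
send_rows:
  plan:
    - [[-0.004, 0, 0], [0, 0, 0], 185]
    - [[-0.004, 0, 0], [0, 0, 0], 185]
    - [[0, 0, -0.04], [0, 0, 0], 185]
    - [[0, 0, -0.06], [0, 0, 0], 185]
    - [[0, 0, 0], [0, 0, -0.937], 185]
    - [[0, 0, 0], [0, 0, -0.937], 185]
    - [[0, 0, 0], [0, 0, -0.937], 185]
    - [[0, 0, 0], [0, 0, -0.937], 185]
    - [[0, 0, 0], [0, 0, -0.937], 185]
    - [[0, 0, 0], [0, 0, -0.937], 185]
    - [[0, 0, 0], [0, 0, -0.937], 185]
    - [[0, 0, 0], [0, 0, -0.937], 185]
    - [[0, 0, 0], [0, 0, -0.937], 185]
    - [[0, 0, 0], [0, 0, -0.937], 185]
    - [[0, 0, 0], [0, 0, -0.937], 185]
    - [[0, 0, 0], [0, 0, -0.937], 185]
    - [[0, 0, 0], [0, 0, 0], 185]

```text
time: 22.78
ee_pos: [0.623, 0.0409, 0.0773]
orientation: [0.045, 0.999, 0.0, -0.0]
contact_force: [-0.0, 0.8, -0.0]
grip_width: 0.273
```

```bash
python3 - <<'E'
from fit import *
togo(.6559,.0707,.08,174.9)
g=grab_frame("side"); save(g,"side3.pkl"); crop(g,160,140,130,100,6,"pics/s10.png")
w=grab_frame("wrist");save(w,"w10.pkl"); cv2.imwrite("pics/w10.png",draw(w,(.419,.0863,np.radians(7.2)),vlines(),0,0,512,384,1.5,""))
print(proj(g,[.626,.0734,.01]),proj(w,[.626,.0734,.01]))
E
```

```text
pos [0.623  0.0409 0.0773] yaw 174.85 F [-0.   0.8 -0. ]
shift [-0.0301  0.0327 -0.0027] turn units -0.007
[[209.54667556 223.87641347]] [[294.70999945 197.33457649]]
```

View pics/s10.png

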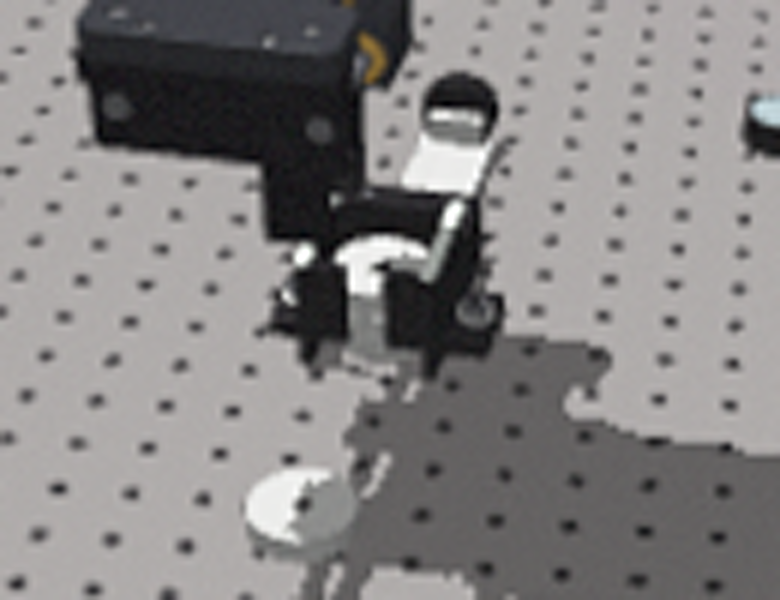

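View pics/w10.png

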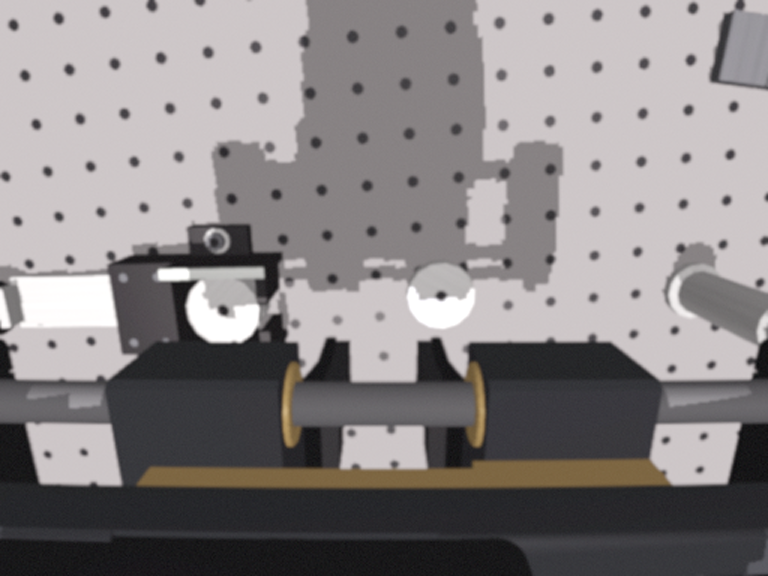

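Request:
send_rows:
  plan:
    - [[-0.015, 0.016, 0], [0, 0, 0], 185]
    - [[-0.015, 0.0165, 0], [0, 0, 0], 185]
    - [[0, 0, 0], [0, 0, 0], 185]
    - [[0, 0, 0.03], [0, 0, 0], 185]
    - [[0, 0, 0.03], [0, 0, 0], 185]
    - [[0, 0, 0], [0, 0, 0], 185]
    - [[0, 0, 0], [0, 0, 0], 185]

```text
time: 23.75
ee_pos: [0.6564, 0.0703, 0.0186]
orientation: [0.045, 0.999, -0.0, 0.001]
contact_force: [-0.4, -0.3, 0.9]
grip_width: 0.274
```

```bash
python3 - <<'E'
from fit import *
togo(.6559,.0707,-.0225,174.9)
g=grab_frame("side"); crop(g,140,140,130,100,6,"pics/s11.png")
w=grab_frame("wrist"); print(proj(w,[[.626,.0734,.01],[.4453,.0896,.01]]))
cv2.imwrite("pics/w11.png",draw(w,(.419,.0863,np.radians(7.2)),vlines(),0,0,512,384,1.5,""))
E
```

```text
pos [0.6564 0.0703 0.0186] yaw 174.90 F [-0.4 -0.3  0.9]
shift [0.0006 0.0004 0.0411] turn units -0.0
[[ 255.87346754  174.50651303]
 [ 256.19109831 -172.69710957]]
```

View pics/w11.png

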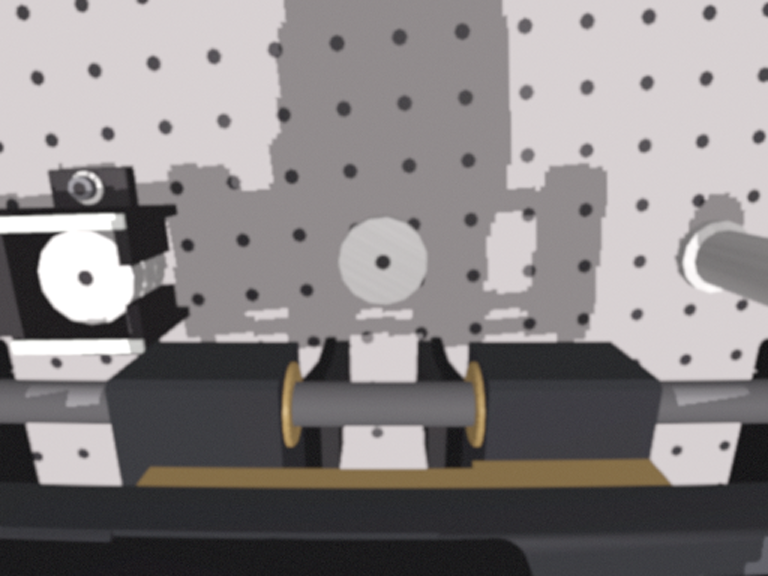

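View pics/s11.png

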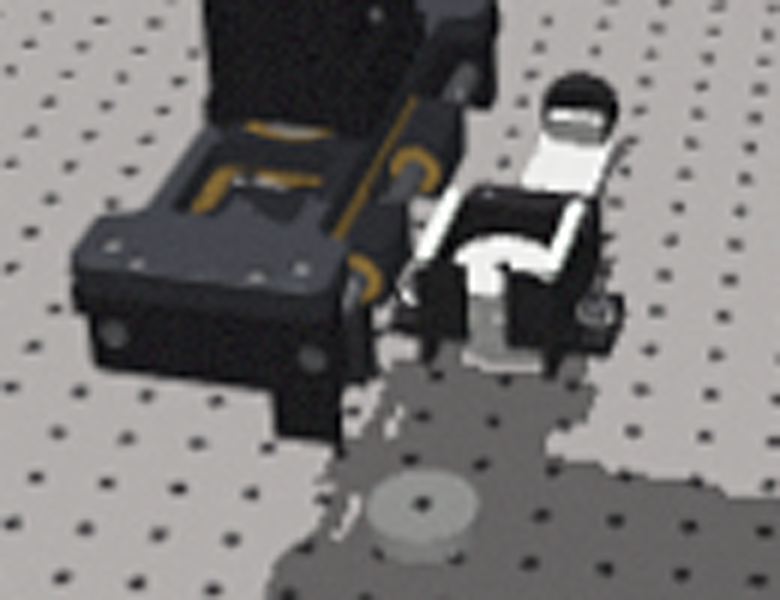

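The spacer is centred between the fingers at (383,262). I'll lower the rest of the way and push toward the V-block.

Request:
send_rows:
  plan:
    - [[0, 0, 0.02], [0, 0, 0], 185]
    - [[0, 0, 0.014], [0, 0, 0], 185]
    - [[0, 0, 0.007], [0, 0, 0], 185]
    - [[0, 0, 0], [0, 0, 0], 185]
    - [[0.002, 0, 0], [0, 0, 0], 185]
    - [[0.002, 0, 0], [0, 0, 0], 185]
    - [[0.002, 0, 0], [0, 0, 0], 185]
    - [[0.003, 0, 0], [0, 0, 0], 185]
    - [[0.004, 0, 0], [0, 0, 0], 185]
    - [[0.005, 0, 0], [0, 0, 0], 185]
    - [[0.005, 0, 0], [0, 0, 0], 185]
    - [[0.005, 0, 0], [0, 0, 0], 185]
    - [[0.005, 0, 0], [0, 0, 0], 185]
    - [[0.005, 0, 0], [0, 0, 0], 185]
    - [[0.005, 0, 0], [0, 0, 0], 185]
    - [[0.005, 0, 0], [0, 0, 0], 185]
    - [[0.005, 0, 0], [0, 0, 0], 185]
    - [[0.005, 0, 0], [0, 0, 0], 185]
    - [[0.005, 0, 0], [0, 0, 0], 185]
    - [[0.005, 0, 0], [0, 0, 0], 185]

```text
time: 26.35
ee_pos: [0.5879, 0.0769, -0.0236]
orientation: [0.044, 0.999, 0.0, 0.0]
contact_force: [1.8, -0.0, 1.1]
grip_width: 0.275
```

Request:
send_rows:
  plan:
    - [[0.005, 0, 0], [0, 0, 0], 185]
    - [[0.005, 0, 0], [0, 0, 0], 185]
    - [[0.005, 0, 0], [0, 0, 0], 185]
    - [[0.005, 0, 0], [0, 0, 0], 185]
    - [[0.005, 0, 0], [0, 0, 0], 185]
    - [[0.005, 0, 0], [0, 0, 0], 185]
    - [[0.005, 0, 0], [0, 0, 0], 185]
    - [[0.005, 0, 0], [0, 0, 0], 185]
    - [[0.005, 0, 0], [0, 0, 0], 185]
    - [[0.005, 0, 0], [0, 0, 0], 185]
    - [[0.004, 0, 0], [0, 0, 0], 185]
    - [[0.002, 0, 0], [0, 0, 0], 185]
    - [[0, 0, 0], [0, 0, 0], 185]

```text
time: 27.98
ee_pos: [0.532, 0.0819, -0.0237]
orientation: [0.044, 0.999, 0.0, -0.0]
contact_force: [1.2, -0.2, 0.5]
grip_width: 0.278
```

```bash
python3 - <<'E'
from fit import *
togo(.4453+.0241,.0896-.0022,-.0225,174.9)
g=grab_frame("side"); crop(g,200,170,160,120,5,"pics/s12.png")
w=grab_frame("wrist"); save(w,"w12.pkl")
cv2.imwrite("pics/w12.png",draw(w,(.419,.0863,np.radians(7.2)),vlines()+[circ((.0269,0,.01),.019,2)],0,0,512,384,1.5,""))
E
```

```text
pos [ 0.532   0.0819 -0.0237] yaw 174.96 F [ 1.2 -0.2  0.5]
shift [ 0.0628  0.     -0.0012] turn units 0.008
```

View pics/w12.png

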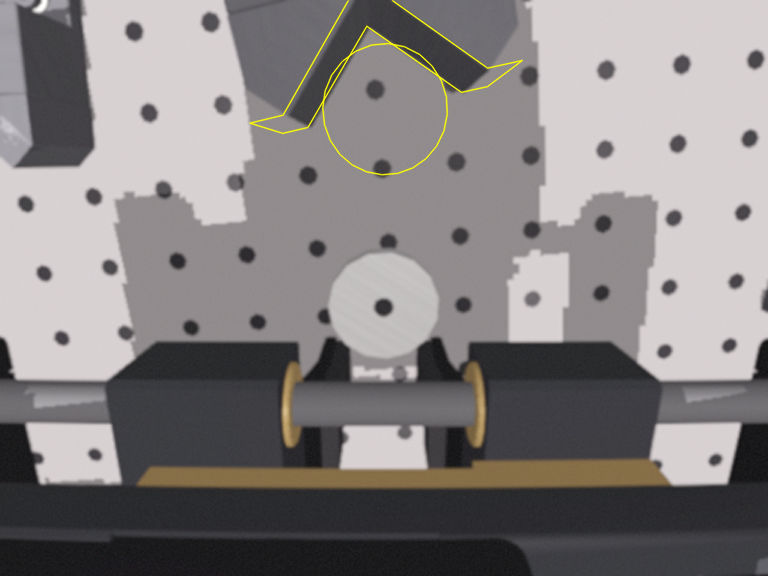

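View pics/s12.png

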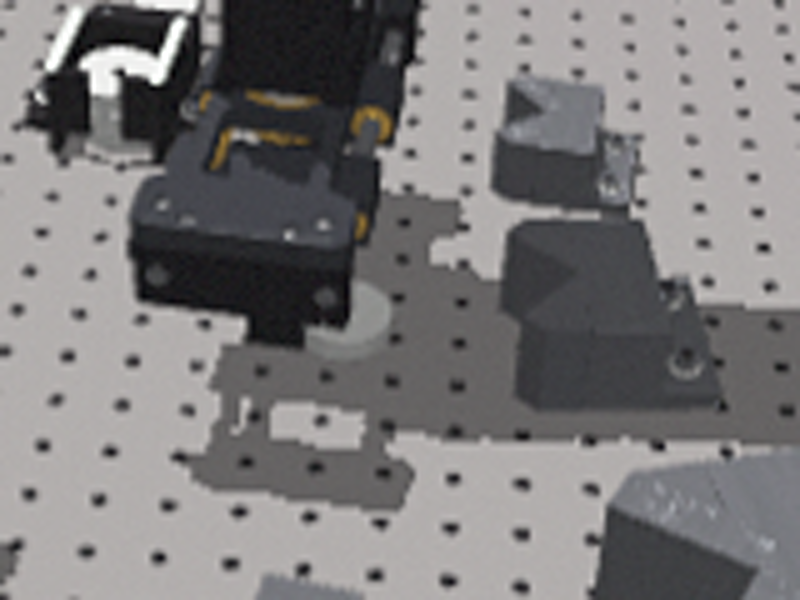

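The overlay matches the V's floor line at (308,125), (367,28) and (462,92), and the spacer is on course. There are about 63 mm to go.

Request:
send_rows:
  plan:
    - [[0.003, 0, -0.0005], [0, 0, 0], 185]
    - [[0.005, 0, 0], [0, 0, 0], 185]
    - [[0.005, 0, 0], [0, 0, 0], 185]
    - [[0.005, 0, 0], [0, 0, 0], 185]
    - [[0.005, 0, 0], [0, 0, 0], 185]
    - [[0.005, 0, 0], [0, 0, 0], 185]
    - [[0.005, 0, 0], [0, 0, 0], 185]
    - [[0.005, 0, 0], [0, 0, 0], 185]
    - [[0.005, 0, 0], [0, 0, 0], 185]
    - [[0.005, 0, 0], [0, 0, 0], 185]
    - [[0.004, 0, 0], [0, 0, 0], 185]
    - [[0.002, 0, 0], [0, 0, 0], 185]
    - [[0.002, 0, 0], [0, 0, 0], 185]
    - [[0.001, 0, 0], [0, 0, 0], 185]
    - [[0, 0, 0], [0, 0, 0], 185]

```text
time: 29.95
ee_pos: [0.4756, 0.0868, -0.0231]
orientation: [0.044, 0.999, 0.0, 0.0]
contact_force: [0.9, 0.1, 1.2]
grip_width: 0.273
```

```bash
python3 - <<'E'
from fit import *
togo(.4453+.0241,.0896-.0022,-.0225,174.9)
w=grab_frame("wrist"); save(w,"w13.pkl")
cv2.imwrite("pics/w13.png",draw(w,(.419,.0863,np.radians(7.2)),vlines()+[circ((.0269,0,.01),.019,2)],130,60,260,200,3,""))
E
```

```text
pos [ 0.4756  0.0868 -0.0231] yaw 174.96 F [0.9 0.1 1.2]
shift [ 0.0062  0.     -0.0006] turn units 0.007
```

View pics/w13.png

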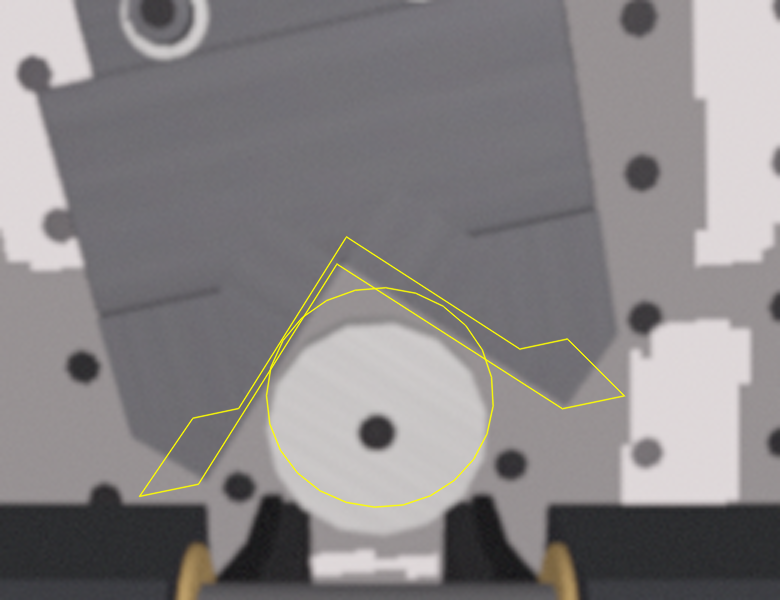

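Request:
send_rows:
  plan:
    - [[0.0015, 0, 0], [0, 0, 0], 185]
    - [[0.0015, 0, 0], [0, 0, 0], 185]
    - [[0.001, 0, 0], [0, 0, 0], 185]
    - [[0, 0, 0], [0, 0, 0], 185]

```text
time: 30.5
ee_pos: [0.4716, 0.0872, -0.0231]
orientation: [0.044, 0.999, 0.0, 0.0]
contact_force: [1.1, 0.4, 0.1]
grip_width: 0.275
```

Request:
send_rows:
  plan:
    - [[0.001, 0, 0], [0, 0, 0], 185]
    - [[0.001, 0, 0], [0, 0, 0], 185]
    - [[0, 0, 0], [0, 0, 0], 185]

```text
time: 30.88
ee_pos: [0.4706, 0.0877, -0.0227]
orientation: [0.044, 0.999, 0.0, 0.001]
contact_force: [3.3, 1.0, 0.5]
grip_width: 0.275
```

Request:
send_rows:
  plan:
    - [[0.001, 0, 0], [0, 0, 0], 185]
    - [[0.001, 0, 0], [0, 0, 0], 185]
    - [[0, 0, 0], [0, 0, 0], 185]

```text
time: 31.25
ee_pos: [0.4697, 0.0882, -0.0223]
orientation: [0.044, 0.999, 0.001, 0.002]
contact_force: [6.1, 2.0, 0.1]
grip_width: 0.274
```

Request:
send_rows:
  plan:
    - [[0.001, 0, 0], [0, 0, 0], 185]
    - [[0.001, 0, 0], [0, 0, 0], 185]
    - [[0, 0, 0], [0, 0, 0], 185]

```text
time: 31.62
ee_pos: [0.4688, 0.0887, -0.0219]
orientation: [0.044, 0.999, 0.001, 0.003]
contact_force: [6.2, 2.7, 0.1]
grip_width: 0.275
```

```bash
python3 - <<'E'
from fit import *
togo(.4453+.0241,.0896-.0022,-.0225,174.9)
w=grab_frame("wrist"); save(w,"w14.pkl")
cv2.imwrite("pics/w14.png",draw(w,(.419,.0863,np.radians(7.2)),[],130,60,260,200,3,""))
E
```

```text
pos [ 0.4688  0.0887 -0.0219] yaw 174.97 F [6.2 2.7 0.1]
shift [-0.0008 -0.0012  0.0006] turn units 0.009
```

View pics/w14.png

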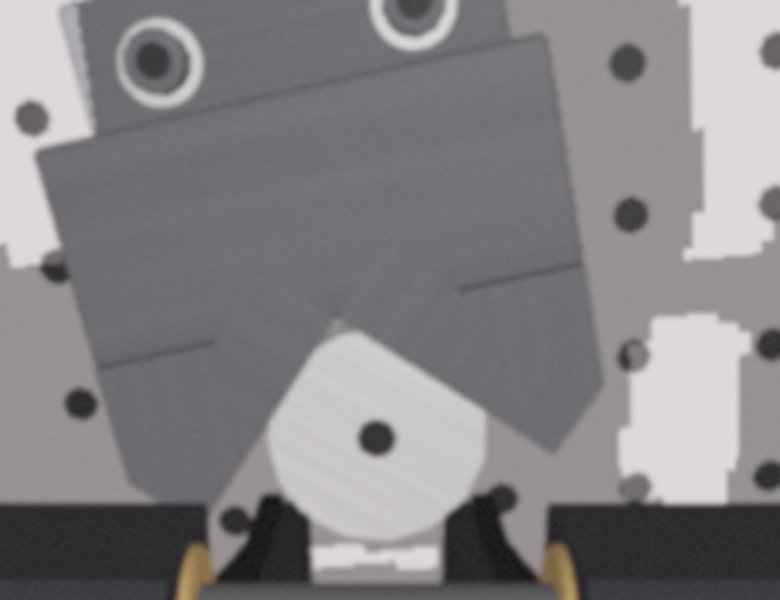

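```bash
python3 - <<'E'
from fit import *
for n,q in(("w13.pkl",(376,432)),("w14.pkl",(376,438))):
    w=load(n); P=unproj(w,[(np.array(q)+.5)/3-.5+[130,60]],.01)[0]; v=np.radians(7.2); d=P[:2]-[.419,.0863]
    print(n,P.round(4),"V-local",(d@[np.cos(v),np.sin(v)]).round(4),(d@[-np.sin(v),np.cos(v)]).round(4))
w=load("w14.pkl")
cv2.imwrite("pics/w14o.png",draw(w,(.419,.0863,np.radians(7.2)),vlines()+[circ((.0269,0,.01),.019,2)],130,60,260,200,3,""))
E
```

```text
w13.pkl [0.4511 0.0886 0.01  ] V-local 0.0322 -0.0017
w14.pkl [0.4455 0.0903 0.01  ] V-local 0.0268 0.0006
```

View pics/w14o.png

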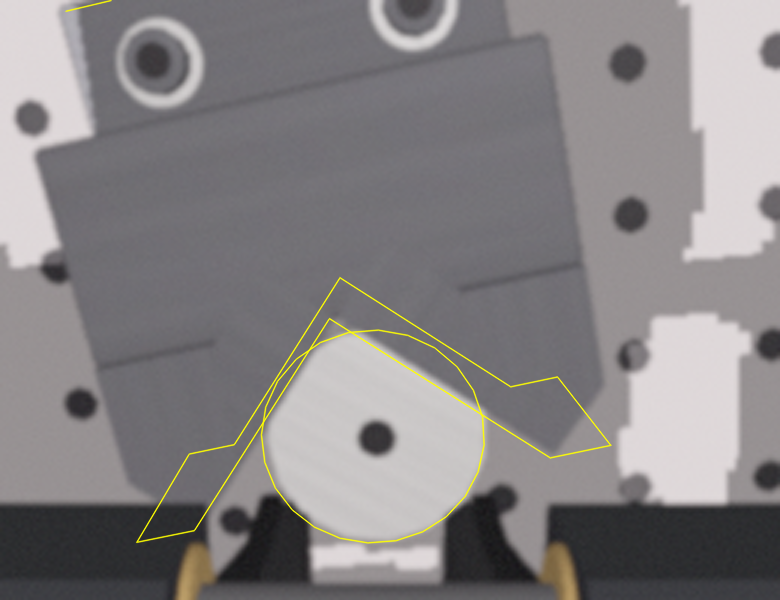

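Request:
send_rows:
  plan:
    - [[0.001, 0, 0], [0, 0, 0], 185]
    - [[0.001, 0, 0], [0, 0, 0], 185]
    - [[0.001, 0, 0], [0, 0, 0], 185]
    - [[0, 0, 0], [0, 0, 0], 185]

```text
time: 32.17
ee_pos: [0.4685, 0.0888, -0.0211]
orientation: [0.044, 0.999, 0.001, 0.006]
contact_force: [11.1, 2.0, -1.6]
grip_width: 0.274
```

```bash
python3 - <<'E'
from fit import *
togo(.4453+.0241,.0896-.0022,-.0225,174.9)
w=grab_frame("wrist"); save(w,"w15.pkl")
cv2.imwrite("pics/w15.png",draw(w,(.419,.0873,np.radians(7.2)),[],180,130,150,120,5,""))
E
```

```text
pos [ 0.4685  0.0888 -0.0211] yaw 174.95 F [11.1  2.  -1.6]
shift [-0.001  -0.0014  0.0014] turn units 0.007
```

View pics/w15.png

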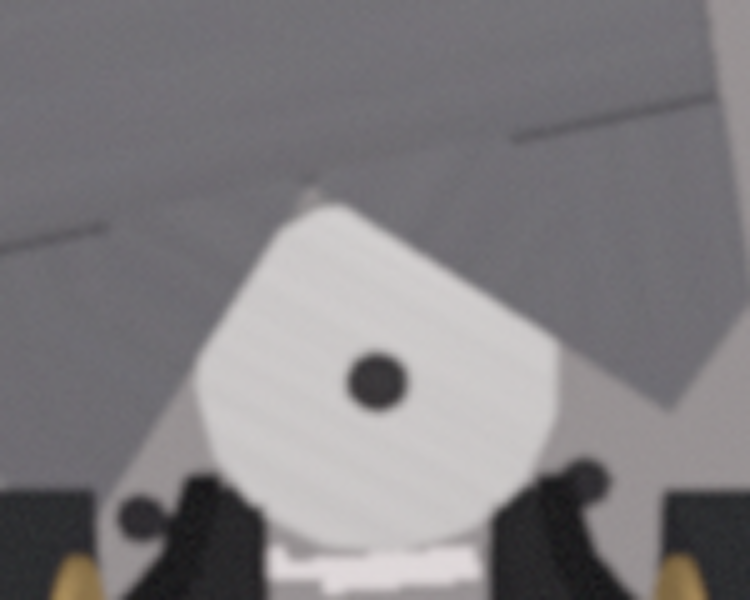

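It stalled at 11 N with the reaction at about 10°, close to the V axis at 7°, so both faces carry the load. I'll back off along the tool axis and lift.

Request:
send_rows:
  plan:
    - [[-0.002, 0, 0], [0, 0, 0], 185]
    - [[-0.003, 0, 0], [0, 0, 0], 185]
    - [[-0.004, 0, 0], [0, 0, 0], 185]
    - [[-0.005, 0, 0], [0, 0, 0], 185]
    - [[-0.01, 0, 0], [0, 0, 0], 185]
    - [[-0.015, 0, 0], [0, 0, 0], 185]
    - [[-0.015, 0, 0], [0, 0, 0], 185]
    - [[0, 0, -0.02], [0, 0, 0], 185]
    - [[0, 0, -0.04], [0, 0, 0], 185]
    - [[0, 0, -0.04], [0, 0, 0], 185]
    - [[0, 0, 0], [0, 0, 0], 185]

```text
time: 33.6
ee_pos: [0.52, 0.0836, 0.0802]
orientation: [0.044, 0.999, 0.001, 0.003]
contact_force: [-0.2, -0.6, -0.7]
grip_width: 0.276
```

```bash
python3 - <<'E'
from fit import *
togo(.4453,.0896,.2,174.9)
w=grab_frame("wrist"); save(w,"w16.pkl")
cv2.imwrite("pics/w16.png",draw(w,(.419,.0863,np.radians(7.2)),[],150,0,200,170,4,""))
print(proj(w,[.4453,.0896,.01]))
E
```

```text
pos [0.52   0.0836 0.0802] yaw 174.93 F [-0.2 -0.6 -0.7]
shift [ 0.0742 -0.0002 -0.1203] turn units 0.004
[[254.51832336 103.2783278 ]]
```

View pics/w16.png

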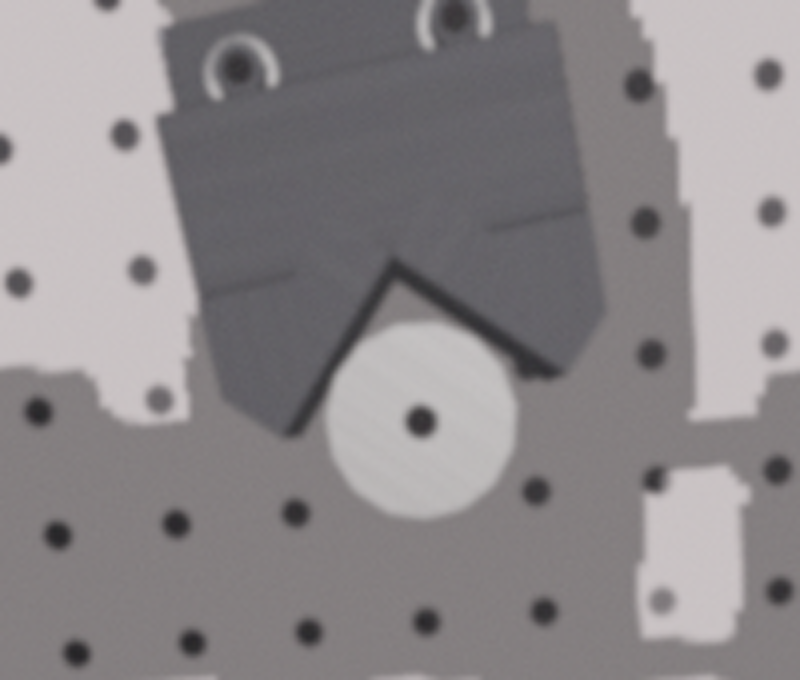

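```bash
python3 - <<'E'
from fit import *
w=load("w16.pkl")
a=draw(w,(0,0,0),[],215,55,75,70,8,"")
a=np.clip(a.astype(float)*1.6-30,0,255).astype(np.uint8)
cv2.imwrite("pics/w16z.png",a)
P=unproj(w,[(np.array([420,422])+.5)/4-.5+[150,0]],.01)[0]; print(P)
q=(np.array([(396,281),(292,437),(548,378)])+.5)/4-.5+[150,0]; V=unproj(w,q,0.);print(V.round(4))
E
```

```text
[0.44669596 0.08955893 0.01      ]
[[0.4193 0.0873 0.    ]
 [0.4472 0.0634 0.    ]
 [0.4403 0.116  0.    ]]
```

View pics/w16z.png

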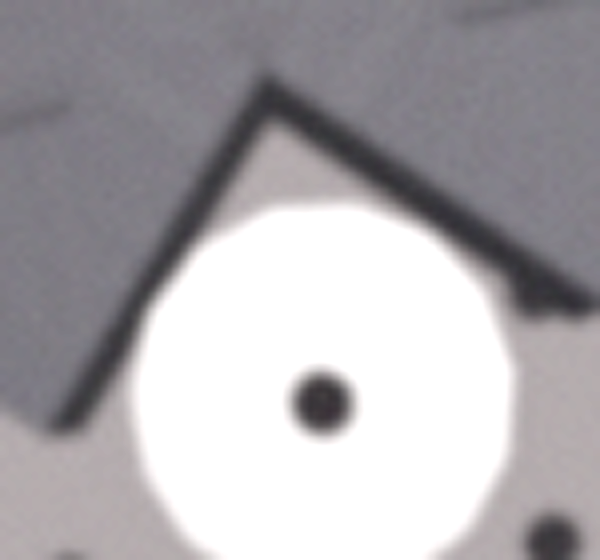

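The left contact is clear. On the right face the measurement gives up to 1 mm of gap, which is within error but not proven. I'll lower the camera over the seat for a sharper view, keeping the fingers clear at x=0.52.

Request:
send_rows:
  plan:
    - [[0, 0, 0.03], [0, 0, 0], 185]
    - [[0, 0, 0.03], [0, 0, 0], 185]
    - [[0, 0, 0], [0, 0, 0], 185]
    - [[0, 0, 0], [0, 0, 0], 185]

```text
time: 34.15
ee_pos: [0.5167, 0.083, 0.017]
orientation: [0.044, 0.999, -0.0, -0.0]
contact_force: [0.6, 0.1, 0.7]
grip_width: 0.277
```

```bash
python3 - <<'E'
from fit import *
togo(.4453,.0896,.2,174.9)
w=grab_frame("wrist"); save(w,"w17.pkl")
print(proj(w,[.4453,.0896,.01]))
a=draw(w,(0,0,0),[],190,40,125,110,6,"")
cv2.imwrite("pics/w17.png",np.clip(a.astype(float)*1.3-10,0,255).astype(np.uint8))
E
```

```text
pos [0.5167 0.083  0.017 ] yaw 174.94 F [0.6 0.1 0.7]
shift [ 0.0717  0.0002 -0.183 ] turn units 0.005
[[256.20110649 107.69808886]]
```

View pics/w17.png

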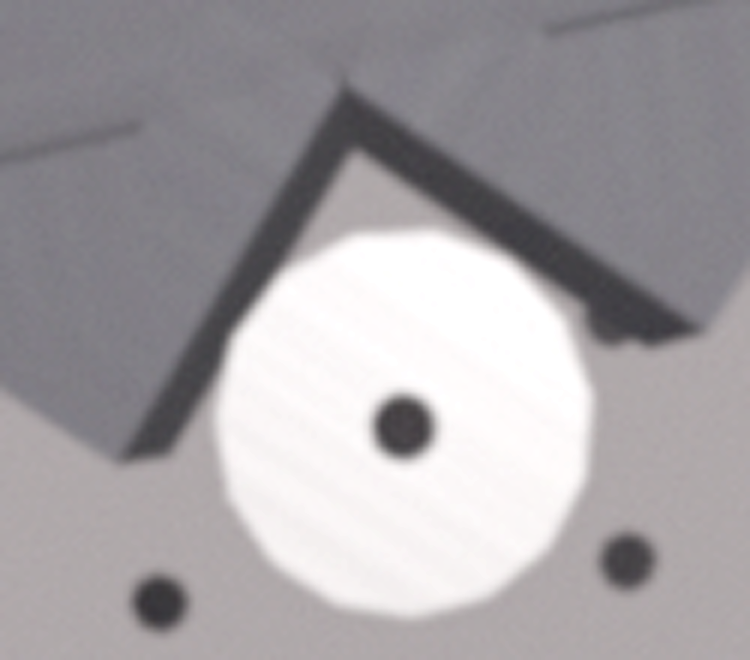

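```bash
python3 - <<'E'
from fit import *
w=load("w17.pkl"); U=lambda q,z: unproj(w,(np.array(q,float)+.5)/6-.5+[190,40],z)[:,:2]
C=U([(404,427)],.01)[0]
im=w["pixels"][40:150,190:315].min(2); big=cv2.resize(im,None,fx=6,fy=6,interpolation=cv2.INTER_CUBIC)
m=(big>215).astype(np.uint8); cs,_=cv2.findContours(m,cv2.RETR_EXTERNAL,cv2.CHAIN_APPROX_NONE); c=max(cs,key=cv2.contourArea)[:,0]
X=U(c,.01); 
A=np.c_[2*X,np.ones(len(X))]; s=np.linalg.lstsq(A,(X**2).sum(1),rcond=None)[0]; r=np.sqrt(s[2]+s[:2]@s[:2]); print("bore C",C,"fit",s[:2],"r",r)
# lens of wall lines
for nm,z,a,b in(("L",0,(355,152),(170,452)),("R",0,(355,152),(650,343)),("L",.04,(345,88),(122,460)),("R",.04,(345,88),(700,328))):
    P=U([a,b],z); d=(P[1]-P[0])/np.linalg.norm(P[1]-P[0])
    for c0 in (C,s[:2]): print(nm,z,"dist",abs(np.cross(d,c0-P[0])).round(4),"ang",np.degrees(np.arctan2(d[1],d[0])).round(1),end=" ")
    print()
E
```

```text
Traceback (most recent call last):
ValueError: max() iterable argument is empty
```

```bash
cat > meas.py <<'E'
from fit import *
import sys,warnings; warnings.filterwarnings("ignore")
def meas(w,L0,R0,L4,R4,bore,x0,y0,s_):
    U=lambda q,z: unproj(w,(np.array(q,float)+.5)/s_-.5+[x0,y0],z)[:,:2]
    C=U([bore],.01)[0]
    im=w["pixels"][y0:y0+110,x0:x0+125].min(2); big=cv2.resize(im,None,fx=s_,fy=s_,interpolation=cv2.INTER_CUBIC)
    disc=big[bore[1]+60,bore[0]]; bg=150*0+np.median(big[-60:]); th=(float(disc)+float(bg))/2; print("disc",disc,"bg",bg)
    m=(big>th).astype(np.uint8); n,lab=cv2.connectedComponents(m); m=(lab==lab[bore[1]+60,bore[0]]).astype(np.uint8)
    c=max(cv2.findContours(m,cv2.RETR_EXTERNAL,cv2.CHAIN_APPROX_NONE)[0],key=cv2.contourArea)[:,0]
    X=U(c,.01); A=np.c_[2*X,np.ones(len(X))]; s=np.linalg.lstsq(A,(X**2).sum(1),rcond=None)[0]; r=np.sqrt(s[2]+s[:2]@s[:2]); print("bore C",C,"fit",s[:2],"r",r)
    for nm,z,(a,b) in(("L",0,L0),("R",0,R0),("L",.04,L4),("R",.04,R4)):
        P=U([a,b],z); d=(P[1]-P[0])/np.linalg.norm(P[1]-P[0])
        print(nm,z,"dist",[abs(np.cross(d,c0-P[0])).round(4) for c0 in (C,s[:2])],"ang",np.degrees(np.arctan2(d[1],d[0])).round(1))
E
python3 - <<'E'
from meas import *
meas(load("w17.pkl"),((355,152),(170,452)),((355,152),(650,343)),((345,88),(122,460)),((345,88),(700,328)),(404,427),190,40,6)
E
```

```text
disc 197 bg 138.0
bore C [0.44708547 0.08986872] fit [0.44701046 0.08989381] r 0.01842503623838728
L 0 dist [np.float64(0.0189), np.float64(0.0189)] ang -38.5
R 0 dist [np.float64(0.0204), np.float64(0.0203)] ang 53.5
L 0.04 dist [np.float64(0.0186), np.float64(0.0186)] ang -38.0
R 0.04 dist [np.float64(0.0199), np.float64(0.0198)] ang 52.6
```

The spacer touches the left face but is about 1.2 mm short of the right one, because the cradle held it sideways. I'll finish with closed fingers as a flat pusher, turned to yaw 165° so the spacer slides along the left face into the right one.

Request:
send_rows:
  plan:
    - [[0, 0, 0], [0, 0, 0.62], 255]
    - [[0, 0, 0], [0, 0, 0.62], 255]
    - [[0, 0, 0], [0, 0, 0], 255]
    - [[0.01, -0.006, 0], [0, 0, 0], 255]
    - [[0.01, -0.0055, 0], [0, 0, 0], 255]
    - [[0.009, 0, 0], [0, 0, 0], 255]
    - [[0, 0, 0.015], [0, 0, 0], 255]
    - [[0, 0, 0.015], [0, 0, 0], 255]
    - [[0, 0, 0.008], [0, 0, 0], 255]
    - [[0, 0, 0], [0, 0, 0], 255]
    - [[0, 0, 0], [0, 0, 0], 255]

```text
time: 35.58
ee_pos: [0.4858, 0.0794, -0.0211]
orientation: [0.13, 0.991, -0.0, 0.0]
contact_force: [0.1, -0.1, -0.3]
grip_width: 0.006
```

```bash
python3 - <<'E'
from fit import *
togo(.4461+.0275,.0905-.0074,-.022,165)
w=grab_frame("wrist"); cv2.imwrite("pics/w18.png",draw(w,(0,0,0),[],130,60,250,190,3,""))
E
```

```text
pos [ 0.4858  0.0794 -0.0211] yaw 165.02 F [ 0.1 -0.1 -0.3]
shift [0.0127 0.0004 0.0009] turn units 0.003
```

View pics/w18.png

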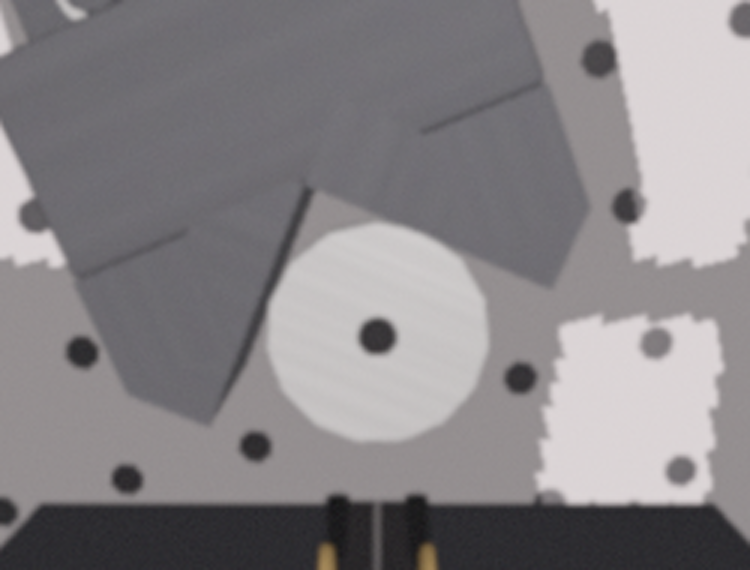

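Request:
send_rows:
  plan:
    - [[0.003, 0, 0], [0, 0, 0], 255]
    - [[0.003, 0, 0], [0, 0, 0], 255]
    - [[0.003, 0, 0], [0, 0, 0], 255]
    - [[0.001, 0, 0], [0, 0, 0], 255]
    - [[0, 0, 0], [0, 0, 0], 255]

```text
time: 36.25
ee_pos: [0.4758, 0.0823, -0.0211]
orientation: [0.13, 0.991, 0.0, 0.0]
contact_force: [-0.1, -0.1, 0.1]
grip_width: 0.005
```

Request:
send_rows:
  plan:
    - [[0.001, 0, 0], [0, 0, 0], 255]
    - [[0.001, 0, 0], [0, 0, 0], 255]
    - [[0, 0, 0], [0, 0, 0], 255]

```text
time: 36.62
ee_pos: [0.4745, 0.0828, -0.0209]
orientation: [0.13, 0.991, 0.0, 0.001]
contact_force: [1.0, 0.1, -0.5]
grip_width: 0.007
```

Request:
send_rows:
  plan:
    - [[0.001, 0, 0], [0, 0, 0], 255]
    - [[0.001, 0, 0], [0, 0, 0], 255]
    - [[0, 0, 0], [0, 0, 0], 255]

```text
time: 37.0
ee_pos: [0.4736, 0.0835, -0.0205]
orientation: [0.13, 0.991, 0.001, 0.002]
contact_force: [5.0, 1.5, 0.1]
grip_width: 0.007
```

Request:
send_rows:
  plan:
    - [[0.001, 0, 0], [0, 0, 0], 255]
    - [[0.001, 0, 0], [0, 0, 0], 255]
    - [[0, 0, 0], [0, 0, 0], 255]

```text
time: 37.38
ee_pos: [0.4734, 0.0836, -0.02]
orientation: [0.13, 0.991, 0.001, 0.003]
contact_force: [7.3, -0.8, -1.0]
grip_width: 0.006
```

Request:
send_rows:
  plan:
    - [[0.001, 0, 0], [0, 0, 0], 255]
    - [[0.001, 0, 0], [0, 0, 0], 255]
    - [[0, 0, 0], [0, 0, 0], 255]

```text
time: 37.75
ee_pos: [0.4733, 0.0837, -0.0195]
orientation: [0.131, 0.991, 0.001, 0.005]
contact_force: [10.5, -1.1, -0.4]
grip_width: 0.005
```

```bash
python3 - <<'E'
from fit import *
togo(.4461+.0275,.0905-.0074,-.022,165)
w=grab_frame("wrist"); save(w,"w19.pkl"); cv2.imwrite("pics/w19.png",draw(w,(0,0,0),[],170,110,150,115,5,""))
E
```

```text
pos [ 0.4733  0.0837 -0.0195] yaw 165.00 F [10.5 -1.1 -0.4]
shift [-0.0004 -0.0005  0.0025] turn units -0.0
```

View pics/w19.png

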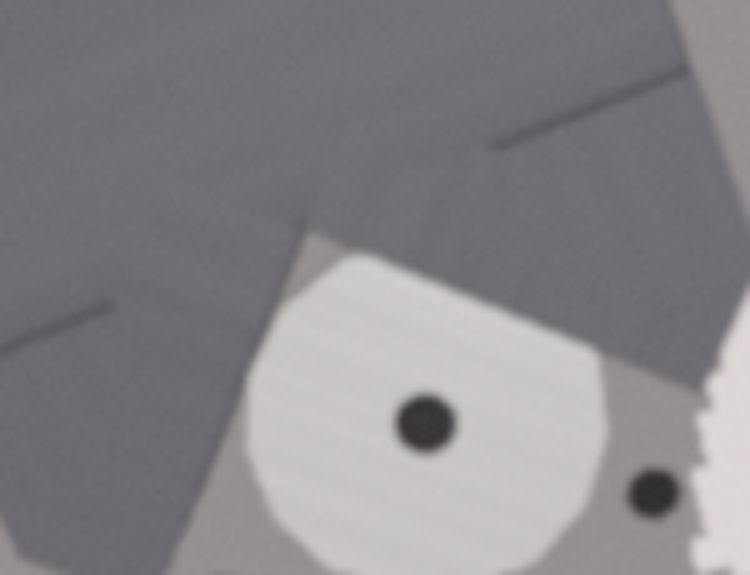

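It slid along the left face and then stalled at 10.5 N. The reaction direction lies inside the cone of both face normals. I'll retreat and re-measure.

Request:
send_rows:
  plan:
    - [[-0.002, 0, 0], [0, 0, 0], 255]
    - [[-0.003, 0, 0], [0, 0, 0], 255]
    - [[-0.004, 0, 0], [0, 0, 0], 255]
    - [[-0.005, 0, 0], [0, 0, 0], 255]
    - [[-0.01, 0, 0], [0, 0, 0], 255]
    - [[-0.012, 0, 0], [0, 0, 0], 255]
    - [[-0.012, 0, 0], [0, 0, 0], 255]
    - [[0, 0, -0.02], [0, 0, 0], 255]
    - [[0, 0, -0.018], [0, 0, 0], 255]
    - [[0, 0, 0], [0, 0, 0], 255]
    - [[0, 0, 0], [0, 0, 0], 255]

```text
time: 39.17
ee_pos: [0.5142, 0.0719, 0.0166]
orientation: [0.13, 0.992, 0.0, -0.0]
contact_force: [0.4, -0.1, -0.5]
grip_width: 0.005
```

```bash
python3 - <<'E'
from fit import *
togo(.4461+.0275,.0905-.0074,-.022,165)
w=grab_frame("wrist"); save(w,"w20.pkl"); print(proj(w,[.446,.0905,.01]))
a=draw(w,(0,0,0),[],190,40,125,110,6,""); cv2.imwrite("pics/w20.png",np.clip(a.astype(float)*1.3-10,0,255).astype(np.uint8))
E
```

```text
pos [0.5142 0.0719 0.0166] yaw 165.05 F [ 0.4 -0.1 -0.5]
shift [0.0421 0.0003 0.0387] turn units 0.007
[[256.06237801 109.47008462]]
```

View pics/w20.png

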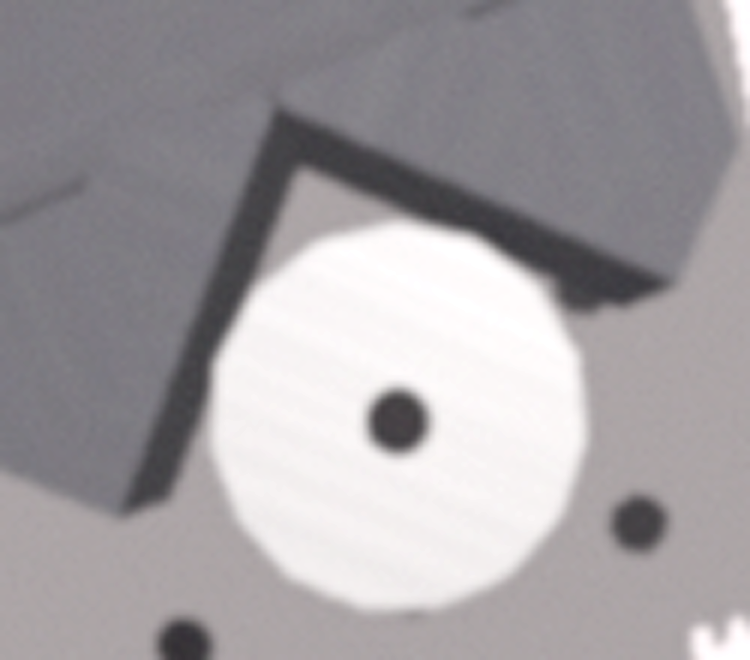

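```bash
python3 - <<'E'
from meas import *
meas(load("w20.pkl"),((298,166),(168,495)),((298,166),(622,305)),((278,110),(122,514)),((278,110),(668,286)),(398,421),190,40,6)
E
```

```text
disc 194 bg 135.0
bore C [0.44613312 0.09037536] fit [0.44613722 0.09043069] r 0.018388137340308752
L 0 dist [np.float64(0.0191), np.float64(0.0191)] ang -38.3
R 0 dist [np.float64(0.0193), np.float64(0.0193)] ang 52.9
L 0.04 dist [np.float64(0.0185), np.float64(0.0186)] ang -38.1
R 0.04 dist [np.float64(0.0186), np.float64(0.0186)] ang 52.0
```

Both distances are now about 18.8–19.0 mm at both faces, so the spacer is seated. I'll rise clear and do the final scene check.

Request:
send_rows:
  plan:
    - [[0, 0, -0.04], [0, 0, 0], 255]
    - [[0, 0, -0.05], [0, 0, 0], 255]
    - [[0, 0, -0.05], [0, 0, 0], 255]
    - [[-0.03, 0, -0.04], [0, 0, 0], 255]
    - [[0, 0, 0], [0, 0, 0], 255]
    - [[0, 0, 0], [0, 0, 0], 255]

```text
time: 39.98
ee_pos: [0.5424, 0.0641, 0.1955]
orientation: [0.13, 0.991, -0.0, -0.001]
contact_force: [0.5, 0.1, -1.1]
grip_width: 0.003
```

```bash
python3 - <<'E'
from fit import *
g=grab_frame("side");t=grab_frame("top"); cv2.imwrite("pics/s21.png",g["pixels"]); cv2.imwrite("pics/t21.png",t["pixels"]); s=state(); print(s["time"],s["ee_pos"],s["contact_force"])
w=grab_frame("wrist"); cv2.imwrite("pics/w21.png",w["pixels"])
g0=load("side0.pkl")
for n,(x,y) in {"post":(186,262),"fork":(256,303),"lens":(290,159)}.items():
    a=g0["pixels"][y-15:y+15,x-15:x+15].astype(int); b=g["pixels"][y-15:y+15,x-15:x+15].astype(int); print(n,abs(a-b).mean().round(1))
E
```

```text
40.075 [0.54181529 0.06424981 0.19497665] [-0.11166897 -0.64145581 -0.05739434]
post 8.5
fork 7.3
lens 9.1
```

View pics/s21.png

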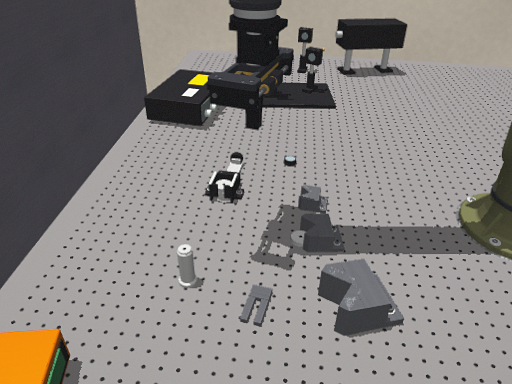

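View pics/t21.png

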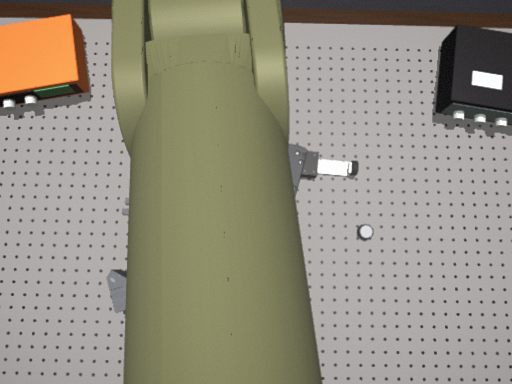

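The post (186,262), fork (256,303) and lens cell (290,159) look unmoved, the plunger is out, and the arm is clear with no contact. I'll hand in.

```bash
python3 -c "
from rig import *
print(hand_in())"
```

```text
the job is handed in; nothing more can be done
None
```

I pressed the plunger once to its hard stop and let it spring back. One spacer came out, and I nudged it along the table into the middle-sized V-block. The job was handed in at about 40 s with the arm raised and touching nothing.

- **Fingertip error:** the real fingertips sit about 25 mm short of the reported tool point. My first press therefore passed over the knob without any contact or plunger travel. I corrected for the offset, and the second press was the only real one.
- **Seating:** after the first push the spacer touched the left face but was about 1.2 mm short of the right one. A second push with closed fingers, at about 10 N, fixed that. The last close view puts the spacer's centre 18.5–19.3 mm from both faces, against a nominal 19 mm. The measurement is good to about 0.5 mm.
- **Rest of the scene:** after the press the stack had dropped by one and the plunger was back out. In the last side view the post, fork and lens cell look unmoved. I judged this by eye, because the pixel comparison there was too noisy to prove it. The top view was mostly hidden by the arm at the end.

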